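Weight the wooden blocks and send them down the rocker chute

ROBOT

A 6-joint arm with a two-finger parallel gripper is mounted at the origin on the work surface. World frame = base frame: x ahead of the robot, y to its left, z up, the work surface at z = 0. Lengths are in m, angles in rad, forces in N, time in s.
With the tool pointing down it reaches from about 0.35 to 0.975 m from the base axis. Payload 17.4 kg.
Tool frame: the origin (TCP) lies on the front face of the gripper's body, between the roots of the fingers; the fingertips stand r.tcp_to_tips ahead of it and the grasp point (between the pads) lies 54 mm ahead of it (r.tcp_to_tips is the distance from the TCP to the fingertips, in m); z points along the fingers, y is the direction in which the jaws open and shut (so a half turn about z gives the same grasp; the last joint's range is limited). The gripper opens to 85 mm and grips with 20 to 120 N. Pads are 22 mm wide; open, the fingers measure 114 mm over their backs; the gripper's body (76 mm by 85 mm) begins 54 mm behind the grasp point. The pads swing forward as they close: fully open they stand 13 mm farther back than shut.
Start: joints at [-1.281, 0.116, 1.442, -0, 1.584, -0.038], TCP at [0.217, -0.639, 0.304] pointing down, gripper open.
Joint ranges: [-2.83, 2.83], [-0.83, 2.19], [0.07, 2.5], [-1.14, 4.28], [0.01, 3], [-2.97, 2.97]. Speed limits (rad/s): [1.89, 1.89, 2.22, 3.14, 3.14, 3.14].

INTERFACE

Orientations are given as a unit quaternion [w, x, y, z].
In Python, from bench import get_state, optics, r gives the robot as it stands.
- The arm moves only by the tool send_rows, never from a script. Its argument "steps" is one flat list of numbers, 7 for each row, row after row: the shift along the tool's x, y, z in cm, then the turn, a rotation vector about the tool's x, y, z in rad, then the opening in per cent of the stroke, from 0 (shut) to 100 (fully open). A call has 1 to 20 rows; each row is the pose to reach, as a shift and turn from the pose commanded when the call began, along the tool's axes at that moment; what a row does not reach only later rows make up. A row lasts 1/10 s, in which the tool goes at most 50 mm and 8.59 degrees, less where a joint would pass 70% of its speed; a pose out of reach is approached as far as the arm can. A call with a gripper value outside its range is refused whole. The fingers move at their own pace and stop on an object; "newtons" is the grip in N (left out, the last holds). Time passes only in rows, so rows that repeat a pose let the fingers close. It gives the time, the measured TCP pose, the force and the opening at its end, in the units of the state.
- get_state(): the state, without advancing time (a new reading comes with each control period).
- optics.get_image(name): name is "scene" or "side" or "wrist"; returns a dict with "img" (480x640x3 uint8, red, green, blue), "range_z" (480x640 float32, m along the optical axis (not along the pixel's ray), 0 where there is no reading), "intrinsics" (3x3 intrinsics, pixels), "dist" ([k1, k2, p1, p2, k3] as OpenCV has them; the pictures are not rectified), "xyz" and "orientation" of the camera in the world; the wrist camera has in their place "hand_eye" (4x4, takes a point from camera to tool coordinates, whose origin is the TCP and whose axes are the flange's). Camera axes: x right, y up, looking along -z (the intrinsics and any distortion apply to the point x, -y, -z); pixel columns grow to the right and rows downward; lengths in m; the calibration is good to about 2 mm. A picture is of the moment at which its call begins: read the wrist's pose just before it.
- r.sign_off(): hands the job in, once; it reports no verdict.
The state is a dict: "t": time; "q": joint angles; "joint_vel": joint speeds; "joint_torque": joint torques, N m; "tool_pos": TCP position; "eef_rot": TCP orientation; "contact_force": force on the tool from outside, world axes, zero at the start; "torque": the same for the moment, N m; "width": finger opening in m.
Only numpy, scipy, OpenCV 4.12 (cv2) and the standard library are available. Lean on these libraries where they do the work, as an engineer would, in place of code of your own. Each camera call takes 0.05 s, during which the arm holds its last target.

TASK

Fit a brass slug into the recess of every wooden block on the bench and press it down until it is fully home and flush, then set each fitted block flat on the green patch of the rocker tray and let go, so that its own weight tips the tray and it slides into the catch lane. Never hold a block in the lane or put one there by hand, leave the other things on the bench alone, and finish with every block lying upright in the lane, its slug still flush, and the tray empty and level again.

Things in the scene. Friction and masses are not known exactly. Their poses are not given: they have to be found in the camera images.
- block0: Hardwood block, very dark brown, 50 (its x) x 60 (y) x 32 mm tall (z), 75 g; origin: centre of underside. Recess in mid-top: 25 (x) x 41 (y), 12 mm deep, 3 mm chamfer. A cork packing in it holds a slug 4 mm proud until some 5 N of push drives it down for good. Lies recess up at the start; may be absent.
- slug0: Brass slug, flat on the bench, a plain bar 36 (its x) x 20 (y) x 12 mm (z), 73 g; origin at its centre. Any slug fits any block, its 36 mm along the block's y, with 2.5 mm play all round; fully home its top is flush with the block's top (its centre 26 mm above the block's underside). Spare ones stay on the bench.
- block1: Hardwood block, reddish mid-brown, 50 (its x) x 60 (y) x 32 mm tall (z), 75 g; origin: centre of underside. Recess in mid-top: 25 (x) x 41 (y), 12 mm deep, 3 mm chamfer. A cork packing in it holds a slug 4 mm proud until some 5 N of push drives it down for good. Lies recess up at the start; may be absent.
- slug1: Brass slug, flat on the bench, a plain bar 36 (its x) x 20 (y) x 12 mm (z), 73 g; origin at its centre. Any slug fits any block, its 36 mm along the block's y, with 2.5 mm play all round; fully home its top is flush with the block's top (its centre 26 mm above the block's underside). Spare ones stay on the bench.
- block2: Hardwood block, pale tan, 50 (its x) x 60 (y) x 32 mm tall (z), 75 g; origin: centre of underside. Recess in mid-top: 25 (x) x 41 (y), 12 mm deep, 3 mm chamfer. A cork packing in it holds a slug 4 mm proud until some 5 N of push drives it down for good. Lies recess up at the start; may be absent.
- slug2: Brass slug, flat on the bench, a plain bar 36 (its x) x 20 (y) x 12 mm (z), 73 g; origin at its centre. Any slug fits any block, its 36 mm along the block's y, with 2.5 mm play all round; fully home its top is flush with the block's top (its centre 26 mm above the block's underside). Spare ones stay on the bench.
- block3: Hardwood block, dark reddish-brown, 50 (its x) x 60 (y) x 32 mm tall (z), 75 g; origin: centre of underside. Recess in mid-top: 25 (x) x 41 (y), 12 mm deep, 3 mm chamfer. A cork packing in it holds a slug 4 mm proud until some 5 N of push drives it down for good. Lies recess up at the start; may be absent.
- slug3: Brass slug, flat on the bench, a plain bar 36 (its x) x 20 (y) x 12 mm (z), 73 g; origin at its centre. Any slug fits any block, its 36 mm along the block's y, with 2.5 mm play all round; fully home its top is flush with the block's top (its centre 26 mm above the block's underside). Spare ones stay on the bench.
- chute: Fixed plywood rocker chute, 450 x 120 mm. Origin on the bench below the tray's pivot (146 mm up); x points level from the tray to the catch lane, y across, z up. Its board starts at x = -95 mm. The tray's two side cheeks (outside 116 mm apart, at x = -25 to 25 mm) and its counterweight stay below the tray's top.
- lane_start (a point): Top end of the catch lane, mid-floor, 105 mm up at the chute's x = 102 mm. The white polished lane, 72 mm wide between 25 mm walls, falls at 0.36 rad to an end stop at x = 337 mm (floor 16 mm up). Blocks slide down and queue; four fit with their 50 mm side along the lane.
- load_spot (a point): Centre of the green patch on the rocker's flat aluminium tray, 60 mm past the pivot; turns with the tray; at rest its axes are the chute's and it is 149 mm above the bench. Tray: 80 mm wide (y), no rims, ends 40 mm past this point. A fitted block set here, its x along the chute's x (either way), tips the tray when let go and slides into the lane.
- rocker (a joint): Angle of the rocker tray (rad): 0 level, its rest position, held by a steel counterweight; 0.36 fully tipped towards the lane. It comes back to level by itself when empty.
- offcut: Bystander, leave alone: pale wood offcut 55 x 30 x 20 mm; origin under its centre.
- dark_scrap: Bystander, leave alone: dark wood scrap 50 x 30 x 25 mm without recess; origin under its centre.
- wax_tin: Bystander, leave alone: low round green tin, 48 mm across, 28 mm tall; origin under its centre.
- oilstone: Bystander, leave alone: grey sharpening stone 60 x 25 x 15 mm; origin under its centre.

How it is judged:
By the outcome, as a careful person would: the job done as asked, in the order asked, and still so for the second after the job is handed in, with the robot touching nothing.
Of block0, block1, block2, block3 only 3 to 4 are there at a start; the rules pass over those that are not, and their reading is None.
At some moment in a run one of block0, block1, block2, block3 may be knocked a few centimetres aside while the robot is not near it.
It also fails if it takes over 210 s, if anything falls off the work surface, if the arm or the gripper's body presses on something with over 40 N, if the wrist force passes 120 N, or if a joint passes its speed limit or range.

## Working session

There is one attempt and no reset: what is moved stays moved. The work goes in short steps, Python scripts to look and compute and a tool call to move; the robot and the scene stay as the last step left them, time stands still between calls to the robot, and variables do not carry over. Pictures are saved under pics/ and viewed, and the job is handed in when it is done.

Besides the shell and the picture viewer there is one more tool, called after "Emit:" as name(argument=value, ...) on one line, values as JSON. send_rows: Moves the arm, as the interface text tells. Its arguments: {"type":"object","properties":{"steps":{"type":"array","items":{"type":"number"}},"newtons":{"type":"number"}},"required":["steps"]}

```bash
ls; mkdir -p pics; python3 - <<'E'
from bench import get_state, optics, r
import cv2
s=get_state()
for k,v in s.items(): print(k,v)
print(r.tcp_to_tips)
for n in ["scene","side","wrist"]:
    d=optics.get_image(n)
    cv2.imwrite(f"pics/{n}0.png",d["img"][:,:,::-1])
    print(n,{k:v for k,v in d.items() if k not in("img","range_z")})
E
```

```text
pics
t 0.0
q [-1.28079983e+00  1.16448037e-01  1.44229668e+00  3.08361780e-06
  1.58402026e+00 -3.77906375e-02]
joint_vel [-1.60335599e-03  2.22927502e-05  6.92264625e-06  9.24355728e-04
 -3.32303588e-04  1.23553886e-03]
joint_torque [ 3.76312992e-04 -7.31978631e+01 -6.32495499e+01  8.71178304e-05
  6.20808802e-03  2.01265044e-05]
tool_pos [ 0.21727743 -0.63894049  0.30316821]
eef_rot [-5.81699581e-04  9.86599313e-01  1.63160819e-01 -7.21913105e-05]
contact_force [ 0.74527427 -0.11414814 -0.38805343]
torque [-0.01538093 -0.00900664  0.0164814 ]
width 0.08538163662432949
0.0726
scene {'intrinsics': array([[532.92748595,   0.        , 308.10978037],
       [  0.        , 532.92748595, 233.70767424],
       [  0.        ,   0.        ,   1.        ]]), 'dist': array([-0.16235963,  0.        ,  0.        ,  0.        ,  0.        ]), 'xyz': array([1.36571462, 0.3004163 , 0.80421751]), 'orientation': array([0.51152207, 0.24825872, 0.35030233, 0.74431247])}
side {'intrinsics': array([[450.50620615,   0.        , 321.98828354],
       [  0.        , 450.50620615, 241.89795794],
       [  0.
[... 152 characters left out ...]
3 , 0.71477855]), 'orientation': array([-0.0709866 , -0.02439066,  0.42673904,  0.90125457])}
wrist {'intrinsics': array([[371.31895215,   0.        , 320.04868362],
       [  0.        , 371.31895215, 240.04293637],
       [  0.        ,   0.        ,   1.        ]]), 'dist': array([0.01097711, 0.        , 0.        , 0.        , 0.        ]), 'hand_eye': array([[ 2.15277633e-04,  9.49005327e-01,  3.15259961e-01,
         8.11304060e-02],
       [ 9.99999718e-01, -4.31126564e-04,  6.14933254e-04,
        -6.73069809e-04],
       [ 7.19491878e-04,  3.15259740e-01, -9.49005152e-01,
        -6.98975367e-02],
       [ 0.00000000e+00,  0.00000000e+00,  0.00000000e+00,
         1.00000000e+00]])}
```

View pics/scene0.png

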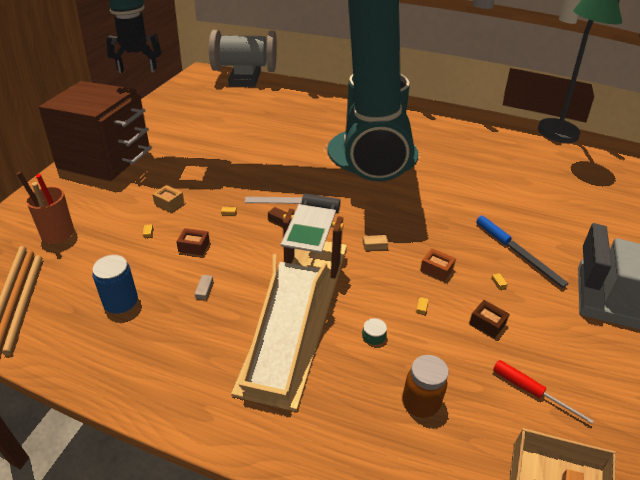

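View pics/side0.png

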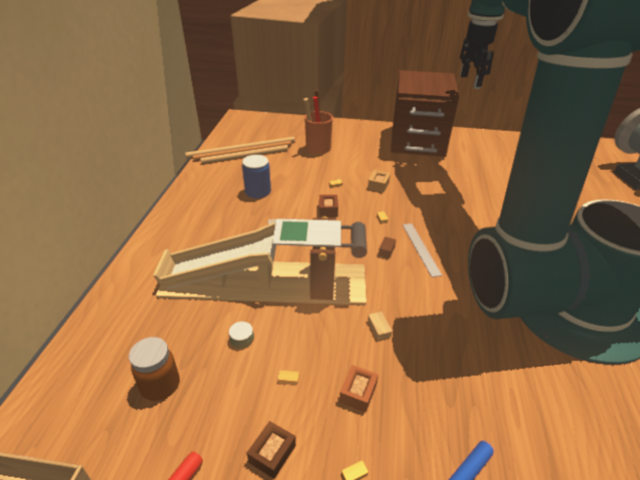

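View pics/wrist0.png

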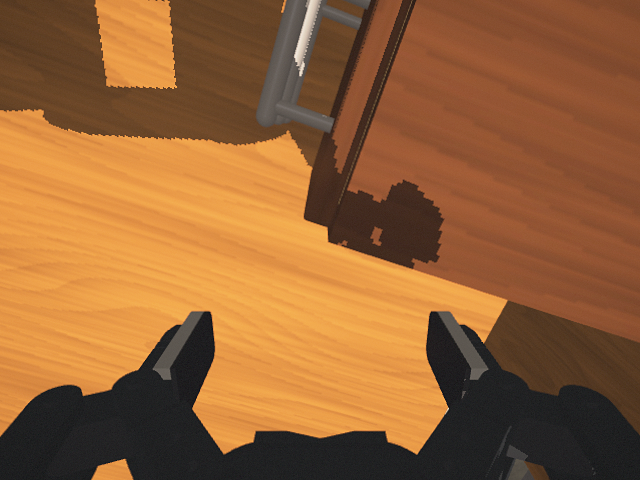

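```bash
cat > h.py <<'E'
import numpy as np, cv2
from scipy.spatial.transform import Rotation as R
from bench import get_state, optics, r
def rot(q): return R.from_quat([q[1],q[2],q[3],q[0]])
def Ttool(s):
    T=np.eye(4); T[:3,:3]=rot(s["eef_rot"]).as_matrix(); T[:3,3]=s["tool_pos"]; return T
def grab(n):
    s=get_state(); d=optics.get_image(n)
    if n=="wrist": T=Ttool(s)@d["hand_eye"]
    else:
        T=np.eye(4);T[:3,:3]=rot(d["orientation"]).as_matrix();T[:3,3]=d["xyz"]
    d["T"]=T; return d
def rays(d,uv):
    p=cv2.undistortPoints(np.asarray(uv,float).reshape(-1,1,2),d["intrinsics"],d["dist"]).reshape(-1,2)
    return np.c_[p[:,0],-p[:,1],-np.ones(len(p))]
def cloud(d):
    v,u=np.mgrid[0:480,0:640]; uv=np.c_[u.ravel(),v.ravel()]
    P=rays(d,uv)*d["range_z"].ravel()[:,None]
    P=P@d["T"][:3,:3].T+d["T"][:3,3]
    P[d["range_z"].ravel()==0]=np.nan
    return P.reshape(480,640,3)
def pix(d,uv,z):
    w=rays(d,uv)@d["T"][:3,:3].T; o=d["T"][:3,3]
    t=(z-o[2])/w[:,2]; return o+w*t[:,None]
def proj(d,P):
    Q=(np.asarray(P,float).reshape(-1,3)-d["T"][:3,3])@d["T"][:3,:3]
    Q=Q*[1,-1,-1]
    return cv2.projectPoints(Q,np.zeros(3),np.zeros(3),d["intrinsics"],d["dist"])[0].reshape(-1,2)
def ortho(d,x0,x1,y0,y1,z,ppm):
    # rectified view of plane z: rows = x decreasing downward->up is +x, cols: +y left
    nx=int((x1-x0)*ppm);ny=int((y1-y0)*ppm)
    i,j=np.mgrid[0:nx,0:ny]
    P=np.stack([x1-(i+.5)/ppm,y1-(j+.5)/ppm,np.full(i.shape,z)],-1)
    m=proj(d,P).reshape(nx,ny,2).astype(np.float32)
    return cv2.remap(d["img"],m[...,0],m[...,1],cv2.INTER_LINEAR)[:,:,::-1]
E
python3 - <<'E'
from h import *
from scipy import ndimage
for n in["scene","side"]:
    d=grab(n);P=cloud(d)
    z=P[...,2]
    flat=(abs(z)<.01)
    print(n,'bench z',np.nanmedian(z[flat&(P[...,0]>.3)&(P[...,0]<.9)]))
    m=(z>.006)&(z<.05)&(P[...,0]>.2)&(P[...,0]<1)&(abs(P[...,1])<.8)
    L,k=ndimage.label(m)
    for i in range(1,k+1):
        w=L==i
        if w.sum()<40 or w.sum()>3000: continue
        Q=P[w]; zt=np.percentile(Q[:,2],90)
        T=Q[Q[:,2]>zt-.004]
        (c,sz,a)=cv2.minAreaRect((T[:,:2]*1000).astype(np.float32))
        v,u=np.argwhere(w).mean(0)
        print((int(u),int(v)),w.sum(),'c',np.round(c,1),'sz',np.round(sz,1),'a',round(a,1),'zt',round(zt*1000,1),d["img"][w].mean(0).astype(int))
E
```

```text
scene bench z -0.0015545449177635229
(108, 162) 1130 c [ 378.1 -665.6] sz [126.7 250.7] a 44.7 zt 47.4 [49 30 21]
(167, 196) 483 c [ 451.4 -420.6] sz [66.2 53.6] a 76.6 zt 30.6 [142  95  48]
(228, 209) 84 c [ 433.5 -256.4] sz [22.9 35.8] a 19.9 zt 12.4 [217 155  51]
(276, 214) 200 c [ 415.6 -128.7] sz [44.7 34.2] a 80.1 zt 25.4 [91 49 26]
(56, 230) 509 c [ 678.4 -599.6] sz [35.  84.4] a 51.9 zt 45.5 [86 42 22]
(519, 249) 920 c [272.1 380. ] sz [100.8  26.2] a 51.2 zt 22.8 [59 70 90]
(147, 229) 95 c [ 575.3 -403.3] sz [40.5 21. ] a 27.7 zt 13.0 [222 159  53]
(192, 239) 623 c [ 578.8 -273.1] sz [55.9 61.1] a 9.3 zt 31.6 [104  55  30]
(375, 240) 276 c [421.  119.7] sz [32.7 52.7] a 26.5 zt 20.0 [185 135  78]
(13, 288) 1237 c [ 871.9 -569.3] sz [292.7  41.7] a 28.6 zt 17.6 [163 106  54]
(438, 262) 660 c [449.4 272.4] sz [61.3 55.9] a 76.4 zt 30.7 [128  67  32]
(22, 302) 807 c [ 880.5 -521.8] sz [278.5  17.9] a 28.7 zt 17.5 [179 129  74]
(605, 303) 1630 c [451.4 652.4] sz [92.1 47.8] a 49.1 zt 39.3 [63 60 54]
(499, 279) 123 c [443.2 410.3] sz [40.4 22.3] a 30.2 zt 11.8 [216 155  51]
(203,
[... 1507 characters left out ...]
5.6 zt 22.7 [210 165 102]
(240, 334) 544 c [685.  190.6] sz [42.4 45.9] a 18.8 zt 30.0 [188 174 145]
(160, 386) 656 c [786.3 326.6] sz [68.2 30.5] a 39.6 zt 45.6 [85 51 27]
(358, 387) 1162 c [447.4 272.8] sz [62.5 50.1] a 75.1 zt 32.9 [175 108  64]
(287, 376) 224 c [576.  264.8] sz [35.8 21.1] a 3.3 zt 13.1 [228 177  84]
(270, 448) 1628 c [573.1 400.8] sz [60.9 51. ] a 68.4 zt 33.2 [135  89  55]
(473, 461) 863 c [265.4 377. ] sz [87.7 21. ] a 52.7 zt 26.7 [ 79 107 167]
(187, 466) 533 c [691.1 450.1] sz [47.9 20.5] a 71.5 zt 26.2 [223  75  53]
(42, 467) 1129 c [890.6 482.9] sz [ 18.3 125.9] a 83.8 zt 48.6 [121  92  60]
(355, 470) 342 c [440.8 411.7] sz [35.9 20.8] a 35.3 zt 14.2 [239 209  96]
```

```bash
python3 - <<'E'
from h import *
d=grab("scene")
def o(x0,x1,y0,y1,z): return cv2.resize(ortho(d,x0,x1,y0,y1,z,2500),(300,300))
tiles=[o(x-.06,x+.06,y-.06,y+.06,.032) for x,y in[(.449,-.421),(.579,-.272),(.448,.2725),(.5735,.4005)]]
tiles2=[o(x-.06,x+.06,y-.06,y+.06,.012) for x,y in[(.431,-.256),(.5755,-.403),(.577,.264),(.442,.411)]]
cv2.imwrite("pics/o1.png",cv2.resize(np.vstack([np.hstack(tiles),np.hstack(tiles2)]),(800,400)))
I=ortho(d,.3,.95,-.2,.2,.149,1200); print(I.shape)
cv2.imwrite("pics/o2.png",cv2.resize(I,(None,None),fx=.75,fy=.75))
P=cloud(d); z=P[...,2]
m=(z>.13)&(z<.165)&(P[...,0]>.35)&(P[...,0]<.8)&(abs(P[...,1])<.2)
Q=P[m]; (c,sz,a)=cv2.minAreaRect((Q[:,:2]*1000).astype(np.float32)); print(c,sz,a,np.median(Q[:,2]))
g=m&(d["img"][...,1]>d["img"][...,0]*1.5); Q=P[g]; print(g.sum(),Q.mean(0),cv2.minAreaRect((Q[:,:2]*1000).astype(np.float32)))
E
```

```text
(779, 480, 3)
(561.8949584960938, 14.002204895019531) (190.7606658935547, 124.35662841796875) 14.167479515075684 0.14693521797587772
504 [0.61298698 0.01864097 0.14799684] ((611.9163818359375, 18.409942626953125), (53.24724197387695, 61.39384460449219), 6.180543899536133)
```

View pics/o1.png

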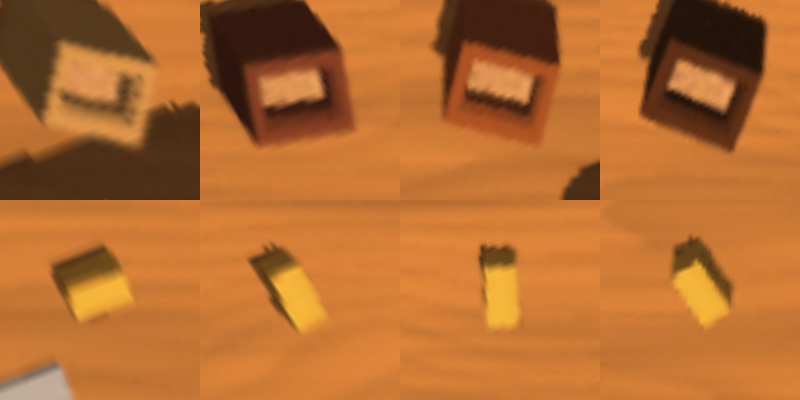

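View pics/o2.png

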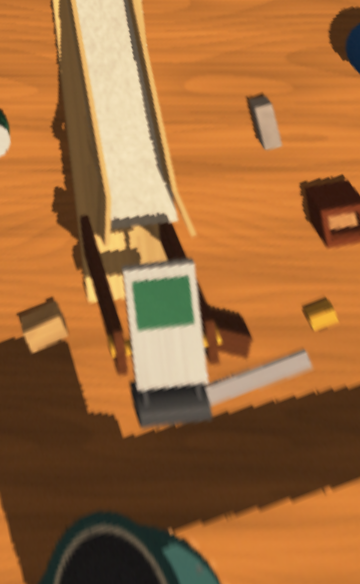

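```bash
cat >> h.py <<'E'
def rel(x,y,z,psi,s=None):
    s=s or get_state(); T=Ttool(s)
    Rt=R.from_euler('z',psi,degrees=True).as_matrix()@np.diag([1,-1,-1])
    sh=T[:3,:3].T@(np.array([x,y,z])-T[:3,3])*100
    rv=R.from_matrix(T[:3,:3].T@Rt).as_rotvec()
    n=max(np.linalg.norm(sh)/5,np.degrees(np.linalg.norm(rv))/8.59)
    print("go",(x,y,z,psi),"cm",np.round(sh,2),"rv",np.round(rv,3),"rows>=%.1f"%n)
def where():
    s=get_state();T=Ttool(s); print("t",round(s["t"],2),"pos",np.round(s["tool_pos"]*1000,1),"psi",round(np.degrees(np.arctan2(T[1,0],T[0,0])),2),"F",np.round(s["contact_force"],1),"w",round(s["width"]*1000,1),"q",np.round(s["q"],2))
E
python3 - <<'E'
from h import *
d=grab("scene");P=cloud(d).reshape(-1,3)
m=(P[:,0]>.15)&(P[:,0]<.55)&(P[:,1]<-.45)&(P[:,1]>-.85)&(P[:,2]>.1)&(P[:,2]<.22)
Q=P[m];print(Q[:,:2].min(0),Q[:,:2].max(0),np.percentile(Q[:,2],[5,50,99]))
where();rel(.431,-.256,.22,110)
rel(.431,-.256,.303,110)
E
```

```text
[ 0.23328479 -0.84720719] [ 0.4276603  -0.57681116] [0.10590708 0.17775413 0.20088453]
t 0.35 pos [ 217.3 -639.   303.8] psi 18.78 F [-0.3  0.6  0. ] w 85.6 q [-1.28  0.12  1.44  0.    1.58 -0.04]
go (0.431, -0.256, 0.22, 110) cm [ 32.57 -29.38   8.38] rv [-0.    -0.    -1.592] rows>=10.6
go (0.431, -0.256, 0.303, 110) cm [ 32.57 -29.39   0.08] rv [-0.    -0.    -1.592] rows>=10.6
```

Emit:
send_rows(steps=[32.6,-29.4,0,0,0,-1.592,100,32.6,-29.4,0,0,0,-1.592,100,32.6,-29.4,0,0,0,-1.592,100,32.6,-29.4,0,0,0,-1.592,100,32.6,-29.4,0,0,0,-1.592,100,32.6,-29.4,0,0,0,-1.592,100,32.6,-29.4,0,0,0,-1.592,100,32.6,-29.4,0,0,0,-1.592,100,32.6,-29.4,8.4,0,0,-1.592,60,32.6,-29.4,8.4,0,0,-1.592,60,32.6,-29.4,8.4,0,0,-1.592,60,32.6,-29.4,8.4,0,0,-1.592,60,32.6,-29.4,8.4,0,0,-1.592,60,32.6,-29.4,8.4,0,0,-1.592,60])

```text
t: 1.75
tool_pos: [0.4314, -0.2563, 0.2209]
eef_rot: [0.001, 0.575, 0.818, 0.0]
contact_force: [-0.0, -0.2, 0.2]
width: 0.0508
```

```bash
python3 - <<'E'
from h import *
where();d=grab("wrist")
cv2.imwrite("pics/w1.png",d["img"][:,:,::-1])
E
```

```text
t 1.75 pos [ 431.4 -256.3  220.9] psi 109.83 F [-0.  -0.2  0.2] w 50.8 q [-0.59 -0.24  1.91 -0.    1.46 -0.93]
```

View pics/w1.png

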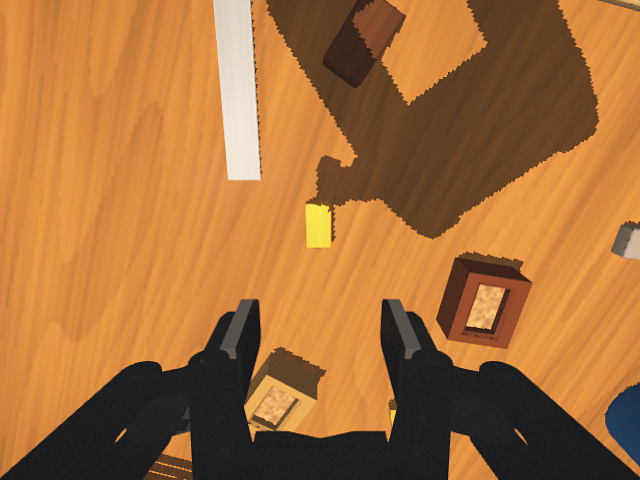

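```bash
cat >> h.py <<'E'
from scipy import ndimage
def objs(d,zlo,zhi,x,y,rad=.04):
    "rect fit of surface pixels with z in (zlo,zhi) close to (x,y)"
    P=cloud(d); z=P[...,2]
    m=(z>zlo)&(z<zhi)&(np.hypot(P[...,0]-x,P[...,1]-y)<rad)
    L,k=ndimage.label(m,np.ones((3,3))); 
    for i in range(1,k+1):
        w=L==i
        if w.sum()<60: continue
        Q=P[w]; (c,sz,a)=cv2.minAreaRect((Q[:,:2]*1000).astype(np.float32))
        if sz[0]<sz[1]: a+=90
        v,u=np.argwhere(w).mean(0)
        print((int(u),int(v)),w.sum(),"c",np.round(c,1),"mean",np.round(Q.mean(0)*1000,1),"sz",np.round(sz,1),"long",round(a,1),d["img"][w].mean(0).astype(int))
E
python3 - <<'E'
from h import *
d=grab("wrist")
print("slug");objs(d,.008,.02,.431,-.256)
print("B");objs(d,.026,.04,.579,-.272)
print("A");objs(d,.026,.04,.449,-.421)
print("bench z",np.nanmedian(cloud(d)[100:300,100:200,2]))
E
```

```text
slug
(318, 224) 1143 c [ 430.3 -256. ] mean [ 430.2 -255.3   11.8] sz [19.8 35.7] long 110.3 [237 212  72]
B
(488, 309) 3419 c [ 577.5 -271.5] mean [ 576.7 -270.1   31.1] sz [51.1 61.1] long 99.7 [138  71  42]
A
(278, 403) 2045 c [ 448.9 -420.9] mean [ 449.9 -412.6   30.7] sz [61.4 51.2] long 77.4 [200 147  76]
bench z -0.00026328828669497373
```

```bash
python3 - <<'E'
from h import *
rel(.4303,-.256,.0805,110.3)
E
```

```text
go (0.4303, -0.256, 0.0805, 110.3) cm [ 0.07 -0.1  14.02] rv [ 0.001  0.001 -0.007] rows>=2.8
```

Emit:
send_rows(steps=[0.07,-0.1,5,0,0,-0.007,50,0.07,-0.1,9,0,0,-0.007,50,0.07,-0.1,12,0,0,-0.007,50,0.07,-0.1,13.4,0,0,-0.007,50,0.07,-0.1,14,0,0,-0.007,50,0.07,-0.1,14,0,0,-0.007,50,0.07,-0.1,14,0,0,-0.007,0,0.07,-0.1,14,0,0,-0.007,0,0.07,-0.1,14,0,0,-0.007,0,0.07,-0.1,14,0,0,-0.007,0,0.07,-0.1,14,0,0,-0.007,0,0.07,-0.1,14,0,0,-0.007,0], newtons=30)

```text
t: 3.05
tool_pos: [0.4307, -0.2559, 0.0816]
eef_rot: [0.001, 0.571, 0.821, -0.0]
contact_force: [-1.2, 0.1, 5.8]
width: 0.0185
```

```bash
python3 - <<'E'
from h import *
where();d=grab("wrist")
cv2.imwrite("pics/w2.png",d["img"][:,:,::-1])
rel(.4303,-.256,.15,110.3)
rel(.5775,-.2715,.15,99.7)
E
```

```text
t 3.05 pos [ 430.7 -255.9   81.6] psi 110.39 F [-1.2  0.1  5.8] w 18.5 q [-0.59 -0.11  2.04 -0.    1.21 -0.94]
go (0.4303, -0.256, 0.15, 110.3) cm [-0.01 -0.04 -6.84] rv [0.001 0.002 0.002] rows>=1.4
go (0.5775, -0.2715, 0.15, 99.7) cm [-6.59 13.22 -6.81] rv [0.002 0.002 0.187] rows>=3.3
```

View pics/w2.png

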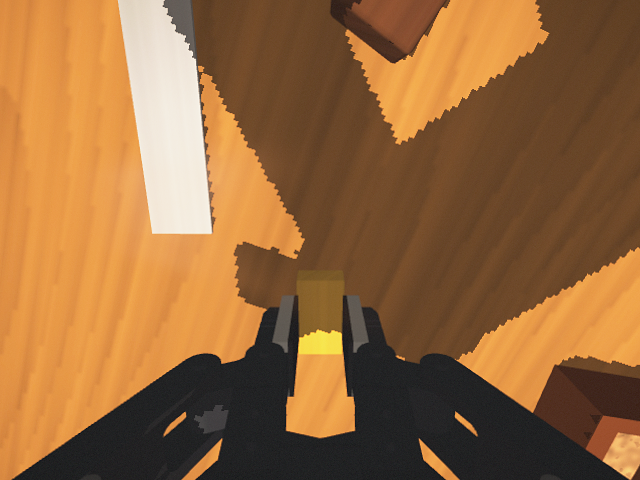

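Emit:
send_rows(steps=[0,0,-4,0,0,0,0,0,0,-6.8,0,0,0,0,-6.6,13.2,-7.8,0.002,0.002,0.187,0,-6.6,13.2,-7.8,0.002,0.002,0.187,0,-6.6,13.2,-7.8,0.002,0.002,0.187,0,-6.6,13.2,-7.8,0.002,0.002,0.187,0,-6.6,13.2,-7.8,0.002,0.002,0.187,0])

```text
t: 3.8
tool_pos: [0.5774, -0.2712, 0.1579]
eef_rot: [-0.002, 0.645, 0.765, -0.0]
contact_force: [-0.6, 0.7, -1.3]
width: 0.0187
```

```bash
python3 - <<'E'
from h import *
where();d=grab("wrist")
cv2.imwrite("pics/w3.png",d["img"][:,:,::-1])
print("B");objs(d,.026,.037,.5775,-.272,.05)
print("slug");objs(d,.06,.11,.5775,-.272,.03)
d=grab("side");uv=proj(d,[.5775,-.272,.06])[0].astype(int)
c=d["img"][max(0,uv[1]-50):uv[1]+50,uv[0]-70:uv[0]+70,::-1]
cv2.imwrite("pics/s3.png",cv2.resize(c,None,fx=5,fy=5))
rel(.5775,-.2715,.1066,99.7)
E
```

```text
t 3.8 pos [ 577.4 -271.2  157.9] psi 99.73 F [-0.6  0.7 -1.3] w 18.7 q [-0.48  0.11  1.68  0.    1.35 -0.65]
B
(321, 249) 4362 c [ 577.2 -268.6] mean [ 576.1 -260.2   31.5] sz [50.1 54.9] long 100.0 [111  63  43]
slug
(320, 313) 5750 c [ 579.9 -268.9] mean [ 576.5 -266.4   92.1] sz [40.5 40.5] long 129.0 [134 108  52]
go (0.5775, -0.2715, 0.1066, 99.7) cm [-0.05  0.13  5.17] rv [-0.002 -0.002 -0.   ] rows>=1.0
```

View pics/w3.png

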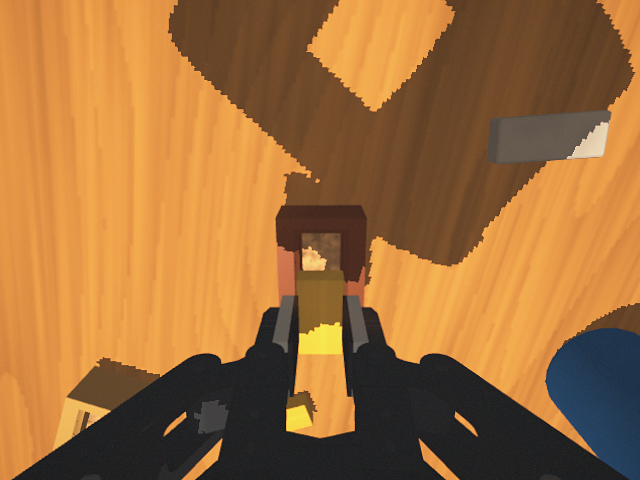

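View pics/s3.png

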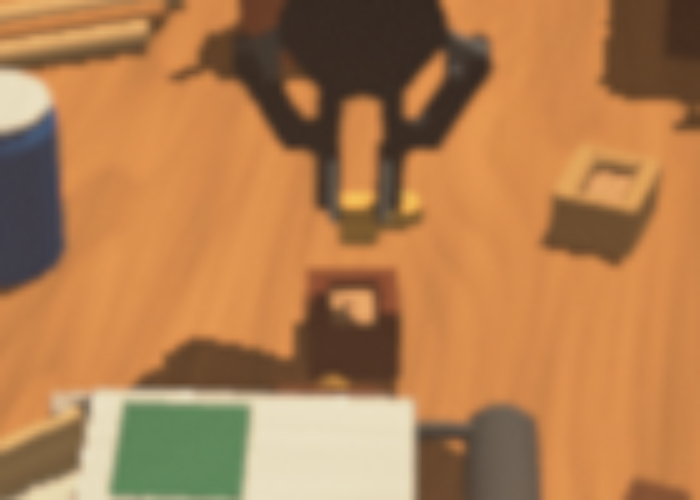

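Emit:
send_rows(steps=[-0.05,0.05,3,-0.002,-0.002,0,0,-0.05,0.05,4.3,-0.002,-0.002,0,0,-0.05,0.05,5.1,-0.002,-0.002,0,0,-0.05,0.05,5.1,-0.002,-0.002,0,0])

```text
t: 4.3
tool_pos: [0.5767, -0.2716, 0.1065]
eef_rot: [-0.001, 0.645, 0.764, -0.0]
contact_force: [0.4, 0.8, 0.4]
width: 0.0189
```

```bash
python3 - <<'E'
from h import *
where();d=grab("wrist")
cv2.imwrite("pics/w4.png",d["img"][200:480,160:480,::-1])
E
```

```text
t 4.3 pos [ 576.7 -271.6  106.5] psi 99.67 F [0.4 0.8 0.4] w 18.9 q [-0.48  0.16  1.73 -0.    1.26 -0.65]
```

View pics/w4.png

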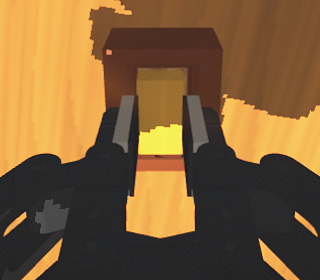

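Emit:
send_rows(steps=[0,0,0,0,0,0,35,0,0,0,0,0,0,35,0,0,0,0,0,0,35,0,0,-1.5,0,0,0,35,0,0,-3,0,0,0,0,0,0,-3,0,0,0,0,0,0,-3,0,0,0,0,0,0,-3,0,0,0,0,0,0,-3,0,0,0,0,0,0,-3,0,0,0,0])

```text
t: 5.35
tool_pos: [0.5772, -0.2716, 0.1364]
eef_rot: [-0.0, 0.645, 0.764, -0.0]
contact_force: [-0.1, -0.2, 0.2]
width: -0.0002
```

```bash
python3 - <<'E'
from h import *
where();d=grab("wrist")
cv2.imwrite("pics/w5.png",d["img"][160:480,140:500,::-1])
P=cloud(d)[160:300,280:360]; 
print(np.round(np.nanmedian(P[60:120,20:60,2])*1000,1))
E
```

```text
t 5.35 pos [ 577.2 -271.6  136.4] psi 99.68 F [-0.1 -0.2  0.2] w -0.2 q [-0.48  0.13  1.7  -0.    1.31 -0.65]
32.2
```

View pics/w5.png

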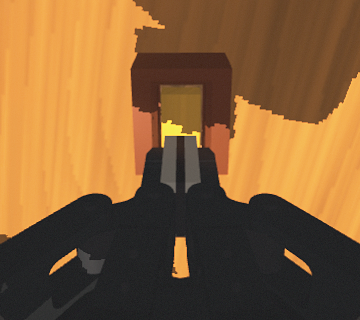

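Emit:
send_rows(steps=[0,0,2.2,0,0,0,0,0,0,2.7,0,0,0,0,0,0,2.9,0,0,0,0,0,0,3.0,0,0,0,0])

```text
t: 5.8
tool_pos: [0.5774, -0.2717, 0.1072]
eef_rot: [0.0, 0.645, 0.764, -0.0]
contact_force: [-2.5, -0.2, 4.8]
width: 0.0
```

Emit:
send_rows(steps=[0,0,0.1,0,0,0,0,0,0,0.2,0,0,0,0,0,0,0.2,0,0,0,0])

```text
t: 6.1
tool_pos: [0.5775, -0.2717, 0.1054]
eef_rot: [0.0, 0.645, 0.764, -0.0]
contact_force: [-1.5, 0.6, 4.2]
width: 0.0001
```

Emit:
send_rows(steps=[0,0,0.1,0,0,0,0,0,0,0.2,0,0,0,0,0,0,0.25,0,0,0,0,0,0,0.25,0,0,0,0])

```text
t: 6.5
tool_pos: [0.5777, -0.2718, 0.1044]
eef_rot: [0.001, 0.645, 0.764, 0.0]
contact_force: [-8.7, 5.2, 21.9]
width: 0.0002
```

```bash
python3 - <<'E'
from h import *
rel(.5775,-.2715,.19,9.7)
E
```

```text
go (0.5775, -0.2715, 0.19, 9.7) cm [ 0.02 -0.   -8.56] rv [1.000e-03 0.000e+00 1.571e+00] rows>=10.5
```

Emit:
send_rows(steps=[0,0,-3,0,0,0,0,0,0,-8.4,0,0,1.57,95,0,0,-8.4,0,0,1.57,95,0,0,-8.4,0,0,1.57,95,0,0,-8.4,0,0,1.57,95,0,0,-8.4,0,0,1.57,95,0,0,-8.4,0,0,1.57,95,0,0,-8.4,0,0,1.57,95,0,0,-8.4,0,0,1.57,95,0,0,-8.4,0,0,1.57,95,0,0,-8.4,0,0,1.57,95,0,0,-8.4,0,0,1.57,95,0,0,-8.4,0,0,1.57,95,0,0,-8.4,0,0,1.57,95])

```text
t: 7.9
tool_pos: [0.5773, -0.2716, 0.1862]
eef_rot: [0.0, 0.996, 0.086, -0.0]
contact_force: [0.0, -0.5, -0.3]
width: 0.0811
```

```bash
python3 - <<'E'
from h import *
where();d=grab("wrist")
cv2.imwrite("pics/w6.png",d["img"][:,:,::-1])
objs(d,.026,.04,.5775,-.272,.05)
P=cloud(d)
b=(d["img"][...,2]<100)&(d["img"][...,0]>150)&(d["img"][...,1]>120)&(np.hypot(P[...,0]-.5775,P[...,1]+.272)<.03)
ring=(np.hypot(P[...,0]-.5775,P[...,1]+.272)<.035)&(P[...,2]>.025)&~b
print("brass z",np.median(P[b][:,2]),b.sum(),"ring",np.median(P[ring][:,2]))
rel(.5775,-.2715,.083,9.7)
E
```

```text
t 7.9 pos [ 577.3 -271.6  186.2] psi 9.87 F [ 0.  -0.5 -0.3] w 81.1 q [-0.48  0.09  1.66 -0.    1.39  0.92]
(321, 247) 6671 c [ 577.2 -271.7] mean [ 578.4 -271.7   31.5] sz [51.  60.1] long 100.0 [171 118  59]
brass z 0.03186332919450968 1771 ring 0.19376293270758088
go (0.5775, -0.2715, 0.083, 9.7) cm [ 2.000e-02 -1.000e-02  1.033e+01] rv [0.    0.    0.003] rows>=2.1
```

View pics/w6.png

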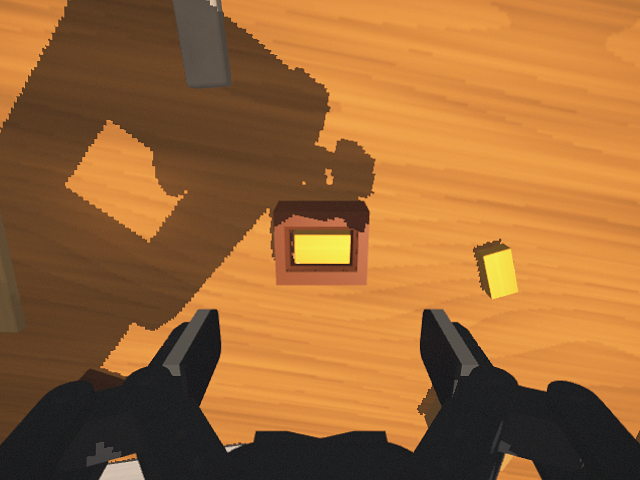

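Emit:
send_rows(steps=[0,0,5,0,0,0.003,95,0,0,9,0,0,0.003,95,0,0,10.5,0,0,0.003,95,0,0,10.8,0,0,0.003,95,0,0,10.8,0,0,0.003,40,0,0,10.8,0,0,0.003,40,0,0,10.8,0,0,0.003,40,0,0,10.8,0,0,0.003,40,0,0,10.8,0,0,0.003,40,0,0,10.8,0,0,0.003,40], newtons=45)

```text
t: 8.95
tool_pos: [0.5782, -0.2721, 0.0808]
eef_rot: [0.001, 0.997, 0.083, 0.001]
contact_force: [-0.1, 0.4, 8.4]
width: 0.059
```

```bash
python3 - <<'E'
from h import *
where()
for n in["scene"]:
    d=grab(n);P=cloud(d);z=P[...,2]
    im=d["img"].astype(int)
    g=(z>.135)&(z<.165)&(P[...,0]>.35)&(P[...,0]<.8)&(abs(P[...,1])<.2)&(im[...,1]>im[...,0]*1.4)
    Q=P[g];print(g.sum(),Q.mean(0),cv2.minAreaRect((Q[:,:2]*1000).astype(np.float32)))
    uv=proj(d,[.58,.015,.149])[0].astype(int)
    cv2.imwrite("pics/c1.png",cv2.resize(d["img"][uv[1]-60:uv[1]+60,uv[0]-80:uv[0]+80,::-1],None,fx=5,fy=5,interpolation=cv2.INTER_CUBIC)); print(uv)
E
```

```text
t 8.95 pos [ 578.2 -272.1   80.8] psi 9.56 F [-0.1  0.4  8.4] w 59.0 q [-0.48  0.18  1.74 -0.    1.21  0.92]
516 [0.61299914 0.01849811 0.14795851] ((612.990234375, 18.274765014648438), (54.549095153808594, 61.35787582397461), 6.473578453063965)
[309 223]
```

View pics/c1.png

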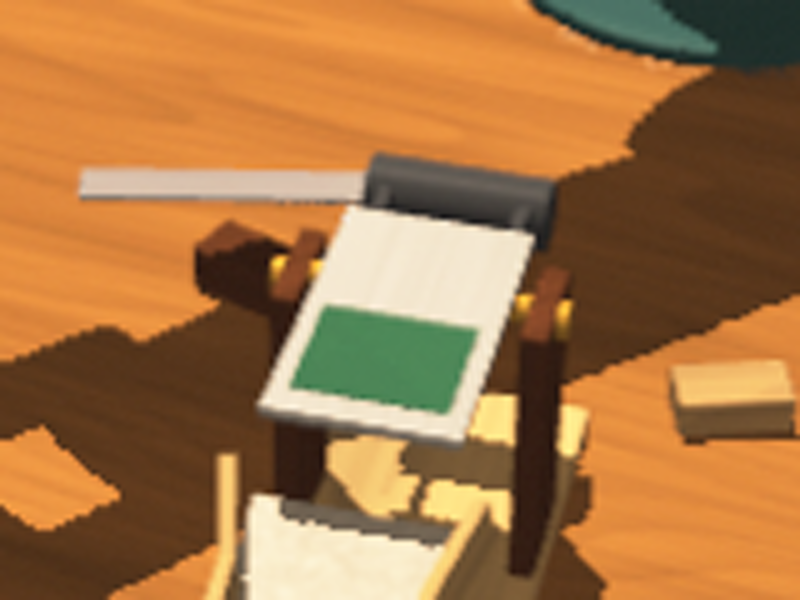

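```bash
python3 - <<'E'
from h import *
d=grab("side");P=cloud(d);z=P[...,2]
im=d["img"].astype(int)
g=(z>.13)&(z<.17)&(P[...,0]>.5)&(P[...,0]<.7)&(abs(P[...,1])<.1)&(im[...,1]>im[...,0]*1.4)
Q=P[g];print(g.sum(),Q.mean(0),cv2.minAreaRect((Q[:,:2]*1000).astype(np.float32)))
d=grab("scene");P=cloud(d)
# lane floor fit
im=d["img"].astype(int);z=P[...,2]
w=(im.min(-1)>130)&(z>.01)&(z<.12)&(P[...,0]>.62)&(P[...,0]<.92)&(abs(P[...,1]-.05)<.12)
Q=P[w];c=Q[:,:2].mean(0)
_,_,V=np.linalg.svd(Q[:,:2]-c);print(w.sum(),c,V[0],np.degrees(np.arctan2(V[0,1],V[0,0])))
# perpendicular offset wrt chute axis assumption
for yaw in(5.5,6.,6.4):
    u=np.array([np.cos(np.radians(yaw)),np.sin(np.radians(yaw))]);print(yaw,np.cross(u,c-np.array([.613,.0185])))
E
```

```text
305 [0.60863537 0.02237779 0.15082132] ((610.4349975585938, 21.17184829711914), (46.366912841796875, 54.80061721801758), 6.534412860870361)
4225 [0.7731428  0.03807859] [0.99023675 0.13939577] 8.01288367396533
5.5 0.004139448424370522
6.0 0.0027318571921353327
6.4 0.0016056292705785291<stdin>:14: DeprecationWarning: Arrays of 2-dimensional vectors are deprecated. Use arrays of 3-dimensional vectors instead. (deprecated in NumPy 2.0)
```

```bash
python3 - <<'E'
from h import *
rel(.5782,-.2721,.2,9.56)
rel(.55,-.14,.33,6.5)
E
```

```text
go (0.5782, -0.2721, 0.2, 9.56) cm [  0.03   0.03 -11.92] rv [ 0.002 -0.003  0.   ] rows>=2.4
go (0.55, -0.14, 0.33, 6.5) cm [ -0.52 -13.44 -24.95] rv [ 0.002 -0.003  0.054] rows>=5.7
```

Emit:
send_rows(steps=[0,0,-1,0,0,0,40,0,0,-4,0,0,0,40,0,0,-8,0,0,0,40,0,0,-12,0,0,0,40,-0.5,-4,-16,0.002,-0.003,0.054,40,-0.5,-8,-20,0.002,-0.003,0.054,40,-0.5,-11.5,-23.5,0.002,-0.003,0.054,40,-0.5,-13.4,-25,0.002,-0.003,0.054,40,-0.5,-13.4,-25,0.002,-0.003,0.054,40,-0.5,-13.4,-25,0.002,-0.003,0.054,40])

```text
t: 10.1
tool_pos: [0.55, -0.1399, 0.3297]
eef_rot: [-0.0, 0.998, 0.057, -0.001]
contact_force: [-0.1, -0.1, -2.8]
width: 0.0591
```

```bash
cat >> h.py <<'E'
def green(d):
    P=cloud(d);z=P[...,2];im=d["img"].astype(int)
    g=(z>.135)&(z<.165)&(P[...,0]>.5)&(P[...,0]<.7)&(abs(P[...,1])<.1)&(im[...,1]>im[...,0]*1.4)
    Q=P[g];print("green",g.sum(),Q.mean(0),cv2.minAreaRect((Q[:,:2]*1000).astype(np.float32)))
    t=(z>.135)&(z<.16)&(P[...,0]>.45)&(P[...,0]<.7)&(abs(P[...,1]-.015)<.07)
    Q=P[t];print("tray",t.sum(),cv2.minAreaRect((Q[:,:2]*1000).astype(np.float32)))
E
python3 - <<'E'
from h import *
where();d=grab("wrist")
cv2.imwrite("pics/w7.png",d["img"][:,:,::-1])
green(d)
rel(.612,.0195,.30,6.5)
rel(.612,.0195,.2305,6.5)
E
```

```text
t 10.1 pos [ 550.  -139.9  329.7] psi 6.53 F [-0.1 -0.1 -2.8] w 59.1 q [-0.29 -0.12  1.64  0.    1.63  1.16]
green 7818 [0.61428135 0.01963982 0.14943349] ((610.5377807617188, 19.68178939819336), (53.05478286743164, 65.02027893066406), 6.353701591491699)
tray 33368 ((558.7469482421875, 13.643379211425781), (186.8896942138672, 125.39885711669922), 4.077617645263672)
go (0.612, 0.0195, 0.3, 6.5) cm [  7.98 -15.18   2.84] rv [-0.001  0.003 -0.   ] rows>=3.5
go (0.612, 0.0195, 0.2305, 6.5) cm [  8.   -15.17   9.79] rv [-0.001  0.003 -0.   ] rows>=4.0
```

View pics/w7.png

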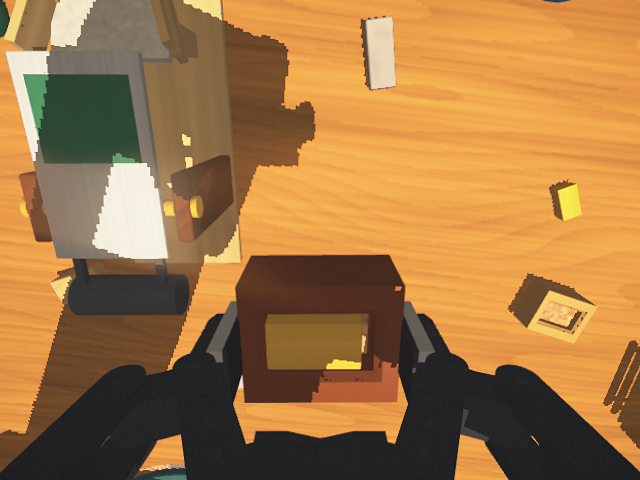

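Emit:
send_rows(steps=[4,-7.6,1.5,0,0.003,0,40,7,-13,2.6,0,0.003,0,40,8,-15.1,3,0,0.003,0,40,8,-15.1,3,0,0.003,0,40,8.05,-15.15,6.5,0,0.003,0,40,8.05,-15.15,9,0,0.003,0,40,8.05,-15.15,9.6,0,0.003,0,40,8.05,-15.15,9.8,0,0.003,0,40,8.05,-15.15,9.8,0,0.003,0,40])

```text
t: 11.05
tool_pos: [0.613, 0.0189, 0.2312]
eef_rot: [-0.001, 0.998, 0.056, 0.0]
contact_force: [-1.2, -0.4, -0.7]
width: 0.0591
```

```bash
python3 - <<'E'
from h import *
where();d=grab("wrist")
cv2.imwrite("pics/w8.png",d["img"][:,:,::-1])
d=grab("side");uv=proj(d,[.61,.02,.16])[0].astype(int)
cv2.imwrite("pics/s8.png",cv2.resize(d["img"][uv[1]-60:uv[1]+60,uv[0]-80:uv[0]+80,::-1],None,fx=5,fy=5,interpolation=cv2.INTER_CUBIC))
E
```

```text
t 11.05 pos [613.   18.9 231.2] psi 6.42 F [-1.2 -0.4 -0.7] w 59.1 q [-0.01  0.01  1.67  0.    1.46  1.45]
```

View pics/w8.png

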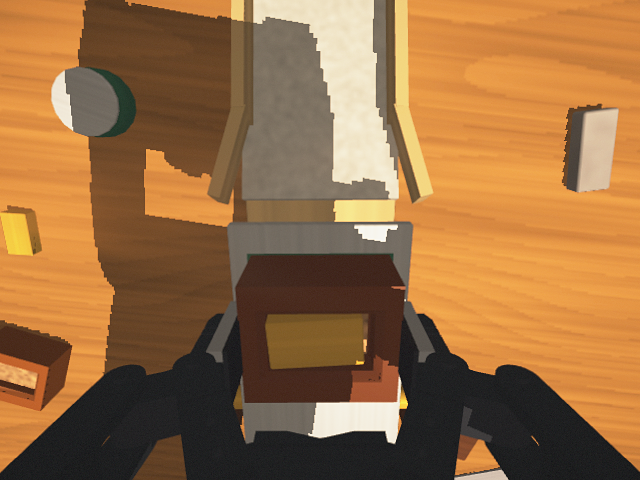

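View pics/s8.png

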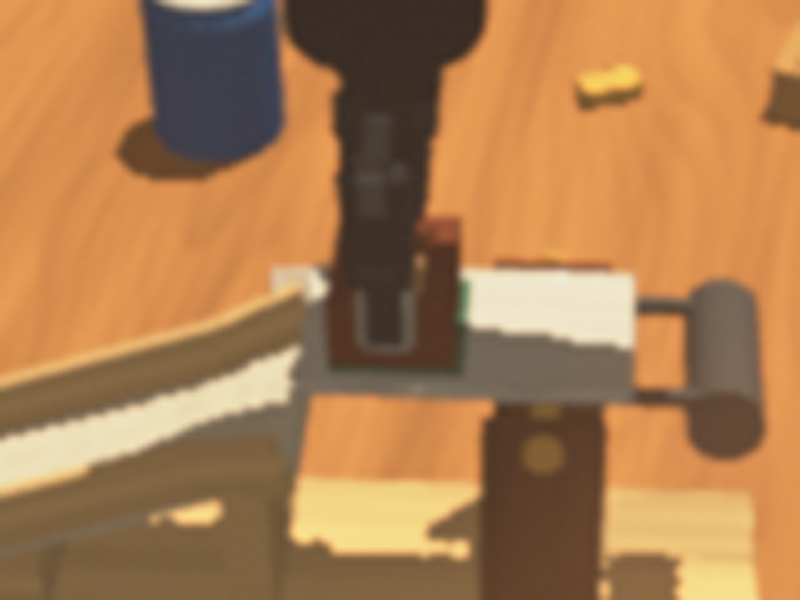

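Emit:
send_rows(steps=[0,0,0,0,0,0,95,0,0,0,0,0,0,95,0,0,0,0,0,0,95,0,0,0,0,0,0,95,0,0,0,0,0,0,95,0,0,0,0,0,0,95,0,0,0,0,0,0,95,0,0,0,0,0,0,95])

```text
t: 11.95
tool_pos: [0.6128, 0.0195, 0.2304]
eef_rot: [-0.001, 0.998, 0.056, -0.0]
contact_force: [0.3, 0.1, -0.7]
width: 0.0812
```

```bash
python3 - <<'E'
from h import *
where();d=grab("wrist")
cv2.imwrite("pics/w9.png",d["img"][:,:,::-1])
E
```

```text
t 11.95 pos [612.8  19.5 230.4] psi 6.47 F [ 0.3  0.1 -0.7] w 81.2 q [-0.01  0.01  1.67  0.    1.46  1.45]
```

View pics/w9.png

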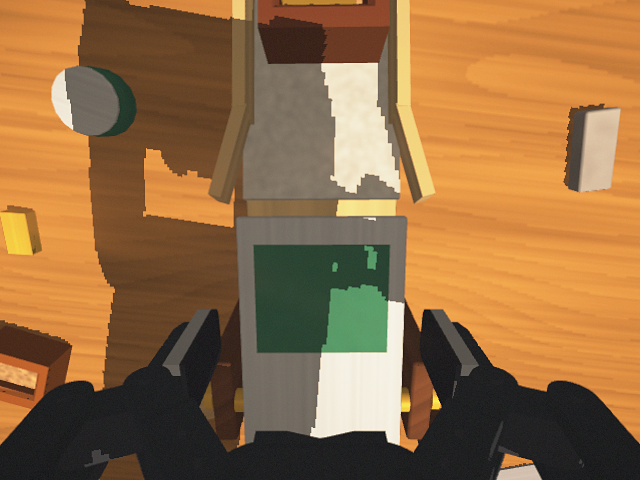

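```bash
python3 - <<'E'
from h import *
rel(.612,.0195,.33,6.5)
rel(.5755,-.403,.22,28)
d=grab("side");cv2.imwrite("pics/s9.png",d["img"][:,:,::-1])
E
```

```text
go (0.612, 0.0195, 0.33, 6.5) cm [-0.08 -0.03 -9.96] rv [-0.002  0.    -0.001] rows>=2.0
go (0.5755, -0.403, 0.22, 28) cm [-8.46 41.56  0.97] rv [-0.002 -0.    -0.376] rows>=8.5
```

View pics/s9.png

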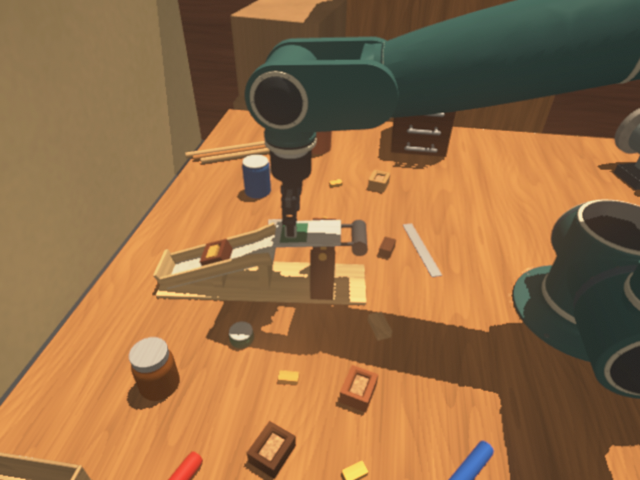

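Emit:
send_rows(steps=[0,0,-5,0,0,0,95,0,0,-8,0,0,0,95,-2,7,-8,0,0,-0.376,50,-8.5,41.6,-5,0,0,-0.376,50,-8.5,41.6,-5,0,0,-0.376,50,-8.5,41.6,-5,0,0,-0.376,50,-8.5,41.6,-5,0,0,-0.376,50,-8.5,41.6,-5,0,0,-0.376,50,-8.5,41.6,1,0,0,-0.376,50,-8.5,41.6,1,0,0,-0.376,50,-8.5,41.6,1,0,0,-0.376,50,-8.5,41.6,1,0,0,-0.376,50,-8.5,41.6,1,0,0,-0.376,50])

```text
t: 13.35
tool_pos: [0.5747, -0.4041, 0.2188]
eef_rot: [-0.002, 0.97, 0.241, -0.0]
contact_force: [0.1, 0.7, 0.2]
width: 0.0427
```

```bash
python3 - <<'E'
from h import *
where();d=grab("wrist")
cv2.imwrite("pics/w10.png",d["img"][:,:,::-1])
objs(d,.008,.02,.5755,-.403)
rel(.5755,-.403,.081,28)
E
```

```text
t 13.35 pos [ 574.7 -404.1  218.8] psi 27.92 F [0.1 0.7 0.2] w 42.7 q [-0.65  0.21  1.47  0.    1.46  0.43]
(319, 225) 1139 c [ 573.9 -402.4] mean [ 574.6 -402.2   11.9] sz [35.9 19.4] long 28.4 [243 223  77]
go (0.5755, -0.403, 0.081, 28) cm [2.000e-02 1.000e-02 1.389e+01] rv [-0.002 -0.001 -0.   ] rows>=2.8
```

View pics/w10.png

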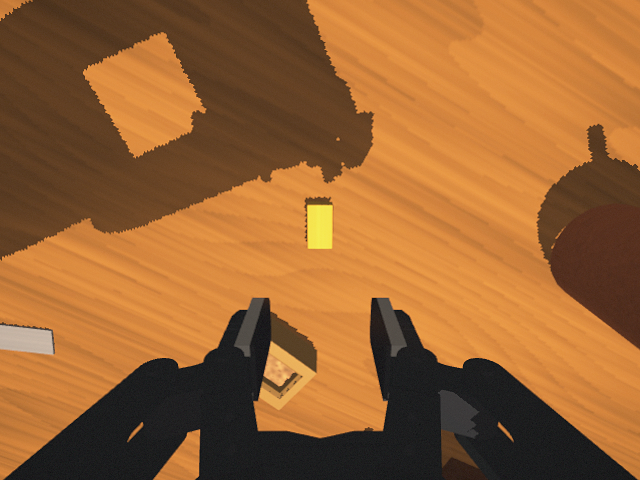

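```bash
python3 - <<'E'
from h import *
rel(.574,-.4024,.0815,28.4)
E
```

```text
go (0.574, -0.4024, 0.0815, 28.4) cm [-0.08 -0.11 13.84] rv [-0.002 -0.001 -0.007] rows>=2.8
```

Emit:
send_rows(steps=[-0.1,-0.1,5,0,0,-0.007,50,-0.1,-0.1,9,0,0,-0.007,50,-0.1,-0.1,12,0,0,-0.007,50,-0.1,-0.1,13.3,0,0,-0.007,50,-0.1,-0.1,13.8,0,0,-0.007,50,-0.1,-0.1,13.8,0,0,-0.007,0,-0.1,-0.1,13.8,0,0,-0.007,0,-0.1,-0.1,13.8,0,0,-0.007,0,-0.1,-0.1,13.8,0,0,-0.007,0,-0.1,-0.1,13.8,0,0,-0.007,0,-0.1,-0.1,13.8,0,0,-0.007,0], newtons=30)

```text
t: 14.5
tool_pos: [0.5745, -0.4031, 0.0838]
eef_rot: [0.0, 0.969, 0.245, 0.001]
contact_force: [0.3, 2.5, 7.4]
width: 0.0169
```

```bash
python3 - <<'E'
from h import *
where()
rel(.4489,-.4209,.158,77.4)
E
```

```text
t 14.5 pos [ 574.5 -403.1   83.8] psi 28.41 F [0.3 2.5 7.4] w 16.9 q [-0.65  0.31  1.59  0.    1.24  0.43]
go (0.4489, -0.4209, 0.158, 77.4) cm [-11.87  -4.4   -7.45] rv [ 0.002 -0.002 -0.855] rows>=5.7
```

```bash
python3 - <<'E'
from h import *
d=grab("side");uv=proj(d,[.574,-.403,.03])[0].astype(int)
a=cv2.resize(d["img"][uv[1]-30:uv[1]+20,uv[0]-30:uv[0]+30,::-1],(480,400),interpolation=cv2.INTER_CUBIC)
d=grab("scene");uv=proj(d,[.574,-.403,.03])[0].astype(int)
b=cv2.resize(d["img"][uv[1]-25:uv[1]+25,uv[0]-20:uv[0]+20,::-1],(320,400),interpolation=cv2.INTER_CUBIC)
cv2.imwrite("pics/s11.png",np.hstack([a,b]))
d=grab("wrist");cv2.imwrite("pics/w11.png",cv2.resize(d["img"][230:420,220:420,::-1],None,fx=3,fy=3))
E
```

```text
(no output)
```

View pics/s11.png

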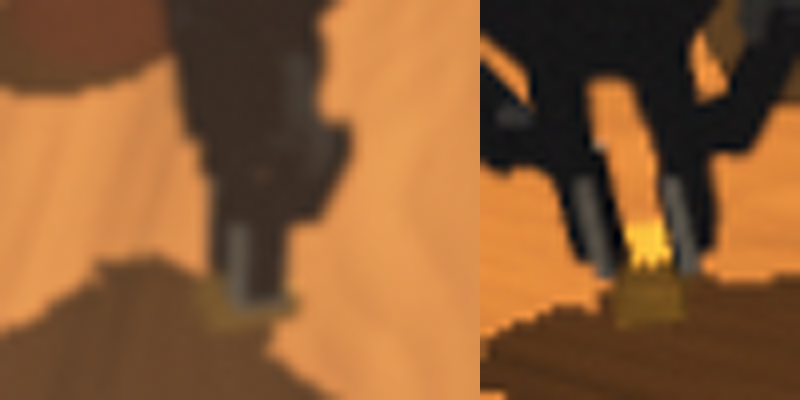

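View pics/w11.png

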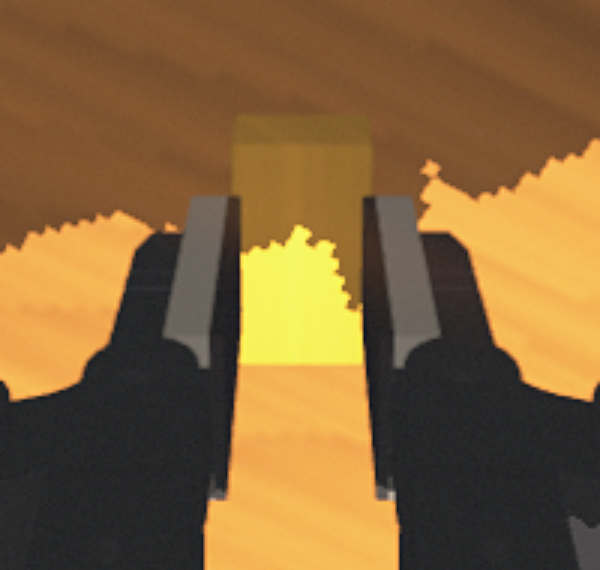

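Emit:
send_rows(steps=[0,0,0,0,0,0,45,0,0,0,0,0,0,45,0,0,0.2,0,0,0,45,0,0,0.2,0,0,0,45])

```text
t: 15.05
tool_pos: [0.5735, -0.4027, 0.0793]
eef_rot: [-0.001, 0.969, 0.245, -0.0]
contact_force: [-0.2, -0.3, 0.3]
width: 0.0385
```

Emit:
send_rows(steps=[0,0,0.0,0,0,0,0,0,0,0,0,0,0,0,0,0,0,0,0,0,0,0,0,0,0,0,0,0,0,0,0,0,0,0,0])

```text
t: 15.55
tool_pos: [0.5737, -0.4028, 0.0797]
eef_rot: [-0.001, 0.969, 0.245, 0.0]
contact_force: [-0.0, -0.7, 0.6]
width: 0.0188
```

```bash
python3 - <<'E'
from h import *
rel(.4489,-.4209,.158,77.4)
E
```

```text
go (0.4489, -0.4209, 0.158, 77.4) cm [-11.84  -4.36  -7.83] rv [-0.001 -0.001 -0.855] rows>=5.7
```

Emit:
send_rows(steps=[0,0,-4,0,0,0,0,0,0,-7.8,0,0,0,0,-11.8,-4.4,-7.8,0,0,-0.855,0,-11.8,-4.4,-7.8,0,0,-0.855,0,-11.8,-4.4,-7.8,0,0,-0.855,0,-11.8,-4.4,-7.8,0,0,-0.855,0,-11.8,-4.4,-7.8,0,0,-0.855,0,-11.8,-4.4,-7.8,0,0,-0.855,0,-11.8,-4.4,-7.8,0,0,-0.855,0])

```text
t: 16.45
tool_pos: [0.4489, -0.4204, 0.1576]
eef_rot: [-0.001, 0.78, 0.626, 0.0]
contact_force: [-0.4, 0.6, -0.9]
width: 0.0188
```

```bash
python3 - <<'E'
from h import *
where();d=grab("wrist")
cv2.imwrite("pics/w12.png",d["img"][:,:,::-1])
objs(d,.026,.037,.4489,-.4209,.05)
rel(.4489,-.4209,.1047,77.4)
E
```

```text
t 16.45 pos [ 448.9 -420.4  157.6] psi 77.49 F [-0.4  0.6 -0.9] w 18.8 q [-0.79  0.06  1.74  0.    1.34 -0.58]
(322, 250) 4245 c [ 449.7 -418.5] mean [ 451.8 -410.2   31.4] sz [54.1 50.2] long 77.4 [165 130  74]
go (0.4489, -0.4209, 0.1047, 77.4) cm [-0.07  0.01  5.3 ] rv [-0.001 -0.002 -0.002] rows>=1.1
```

View pics/w12.png

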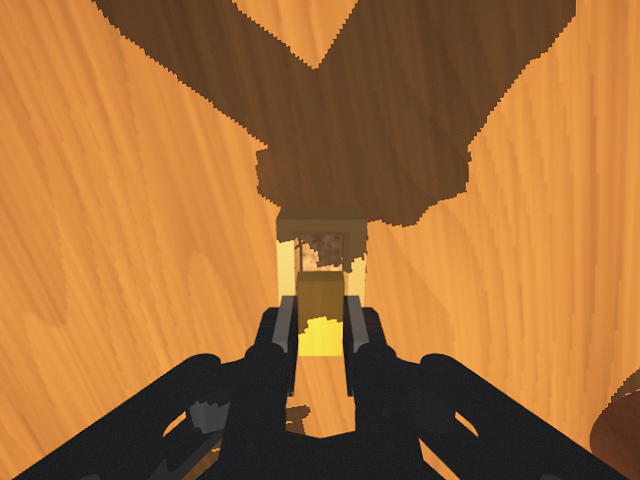

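Emit:
send_rows(steps=[-0.1,0,3,0,0,0,0,-0.1,0,4.6,0,0,0,0,-0.1,0,5.3,0,0,0,0,-0.1,0,5.3,0,0,0,0,-0.1,0,5.3,0,0,0,35,-0.1,0,5.3,0,0,0,35,-0.1,0,5.3,0,0,0,35,-0.1,0,3.8,0,0,0,35,-0.1,0,2.2,0,0,0,0,-0.1,0,2.2,0,0,0,0,-0.1,0,2.2,0,0,0,0,-0.1,0,2.2,0,0,0,0,-0.1,0,2.2,0,0,0,0,-0.1,0,2.2,0,0,0,0])

```text
t: 17.9
tool_pos: [0.4487, -0.4212, 0.1353]
eef_rot: [-0.001, 0.78, 0.625, 0.0]
contact_force: [-0.3, 0.1, -0.2]
width: -0.0001
```

```bash
python3 - <<'E'
from h import *
where();d=grab("wrist")
cv2.imwrite("pics/w13.png",d["img"][160:480,140:500,::-1])
E
```

```text
t 17.9 pos [ 448.7 -421.2  135.3] psi 77.39 F [-0.3  0.1 -0.2] w -0.1 q [-0.8   0.08  1.75  0.    1.3  -0.58]
```

View pics/w13.png

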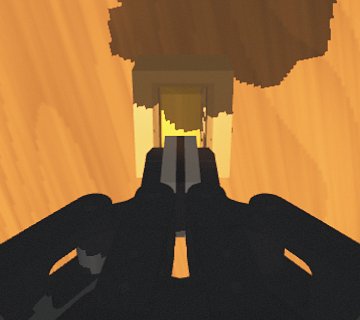

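Emit:
send_rows(steps=[0,0,2.2,0,0,0,0,0,0,2.6,0,0,0,0,0,0,2.8,0,0,0,0,0,0,2.9,0,0,0,0,0,0,3.0,0,0,0,0,0,0,3.1,0,0,0,0,0,0,3.2,0,0,0,0,0,0,3.35,0,0,0,0,0,0,3.35,0,0,0,0])

```text
t: 18.85
tool_pos: [0.4491, -0.4215, 0.1044]
eef_rot: [-0.0, 0.78, 0.625, 0.0]
contact_force: [-7.4, 7.8, 23.8]
width: 0.0001
```

```bash
python3 - <<'E'
from h import *
where()
rel(.4489,-.4212,.187,-12.6)
E
```

```text
t 18.85 pos [ 449.1 -421.5  104.4] psi 77.4 F [-7.4  7.8 23.8] w 0.1 q [-0.8   0.11  1.78  0.    1.25 -0.58]
go (0.4489, -0.4212, 0.187, -12.6) cm [ 0.03 -0.02 -8.26] rv [-0.000e+00 -1.000e-03  1.571e+00] rows>=10.5
```

Emit:
send_rows(steps=[0,0,-3,0,0,0,0,0,0,-8,0,0,1.57,95,0,0,-8,0,0,1.57,95,0,0,-8,0,0,1.57,95,0,0,-8,0,0,1.57,95,0,0,-8,0,0,1.57,95,0,0,-8,0,0,1.57,95,0,0,-8,0,0,1.57,95,0,0,-8,0,0,1.57,95,0,0,-8,0,0,1.57,95,0,0,-8,0,0,1.57,95,0,0,-8,0,0,1.57,95,0,0,-8,0,0,1.57,95,0,0,-8,0,0,1.57,95])

```text
t: 20.25
tool_pos: [0.4488, -0.4214, 0.1821]
eef_rot: [-0.001, 0.994, -0.108, -0.0]
contact_force: [-0.4, -0.0, -0.6]
width: 0.0811
```

```bash
cat >>h.py <<'E'
def brassz(d,x,y):
    P=cloud(d);im=d["img"]
    b=(im[...,2]<.5*im[...,0])&(im[...,0]>170)&(im[...,1]>140)&(np.hypot(P[...,0]-x,P[...,1]-y)<.015)&(P[...,2]<.06)
    print("brass z",np.median(P[b][:,2]),b.sum())
E
python3 - <<'E'
from h import *
where();d=grab("wrist")
cv2.imwrite("pics/w14.png",d["img"][:,:,::-1])
objs(d,.026,.04,.449,-.421,.05);brassz(d,.449,-.421)
rel(.449,-.4212,.078,-12.6)
E
```

```text
t 20.25 pos [ 448.8 -421.4  182.1] psi -12.42 F [-0.4 -0.  -0.6] w 81.1 q [-0.8   0.05  1.71  0.    1.38  0.99]
(322, 248) 6865 c [ 448.8 -422.1] mean [ 450.2 -422.2   31.5] sz [60.3 51. ] long 77.5 [182 143  69]
brass z 0.0319512090637826 1024
go (0.449, -0.4212, 0.078, -12.6) cm [ 2.000e-02 -1.000e-02  1.041e+01] rv [-0.002  0.001  0.003] rows>=2.1
```

View pics/w14.png

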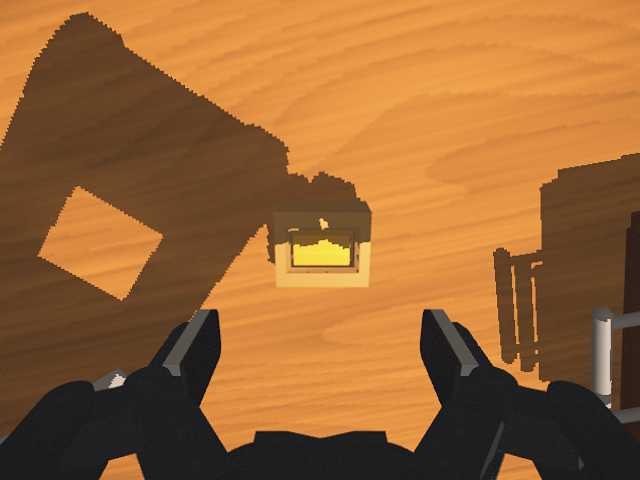

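Emit:
send_rows(steps=[0,0.05,5,0,0,0.003,95,0,0.05,9,0,0,0.003,95,0,0.05,10.2,0,0,0.003,95,0,0.05,10.5,0,0,0.003,95,0,0.05,10.5,0,0,0.003,40,0,0.05,10.5,0,0,0.003,40,0,0.05,10.5,0,0,0.003,40,0,0.05,10.5,0,0,0.003,40,0,0.05,10.5,0,0,0.003,40,0,0.05,10.5,0,0,0.003,40], newtons=45)

```text
t: 21.3
tool_pos: [0.4493, -0.4224, 0.0796]
eef_rot: [0.0, 0.994, -0.111, 0.001]
contact_force: [0.2, 0.9, 7.0]
width: 0.0588
```

```bash
python3 - <<'E'
from h import *
where()
rel(.612,.0195,.32,6.4)
rel(.612,.0195,.2305,6.4)
E
```

```text
t 21.3 pos [ 449.3 -422.4   79.6] psi -12.72 F [0.2 0.9 7. ] w 58.8 q [-0.8   0.14  1.79  0.    1.21  1.  ]
go (0.612, 0.0195, 0.32, 6.4) cm [  6.18 -46.68 -24.04] rv [ 0.001 -0.002 -0.334] rows>=10.6
go (0.612, 0.0195, 0.2305, 6.4) cm [  6.17 -46.68 -15.09] rv [ 0.001 -0.002 -0.334] rows>=9.9
```

Emit:
send_rows(steps=[0,0,-1,0,0,0,40,0,0,-4,0,0,0,40,0,0,-9,0,0,-0.05,40,0.5,-4,-13.5,0,-0.001,-0.1,40,1.1,-8.5,-17,0,-0.001,-0.2,40,1.7,-13,-20.5,0,-0.002,-0.334,40,2.4,-17.5,-23.5,0,-0.002,-0.334,40,3,-22.5,-24.5,0,-0.002,-0.334,40,3.6,-27.3,-24.5,0,-0.002,-0.334,40,4.2,-32,-24.5,0,-0.002,-0.334,40,4.9,-37,-24.5,0,-0.002,-0.334,40,5.5,-41.5,-24.5,0,-0.002,-0.334,40,6,-45,-24.5,0,-0.002,-0.334,40,6.2,-46.5,-24.5,0,-0.002,-0.334,40,6.2,-46.7,-24.5,0,-0.002,-0.334,40])

```text
t: 22.8
tool_pos: [0.6124, 0.0222, 0.3238]
eef_rot: [-0.001, 0.998, 0.057, -0.001]
contact_force: [-0.6, -0.7, -1.0]
width: 0.059
```

```bash
python3 - <<'E'
from h import *
where();d=grab("wrist")
cv2.imwrite("pics/w15.png",d["img"][:,:,::-1])
d=grab("side")
cv2.imwrite("pics/s15.png",d["img"][:,:,::-1])
rel(.6122,.0195,.2293,6.4)
E
```

```text
t 22.8 pos [612.4  22.2 323.8] psi 6.58 F [-0.6 -0.7 -1. ] w 59.0 q [-0.01 -0.02  1.55  0.    1.61  1.45]
go (0.6122, 0.0195, 0.2293, 6.4) cm [0.03 0.07 9.44] rv [-0.002  0.002  0.001] rows>=1.9
```

View pics/w15.png

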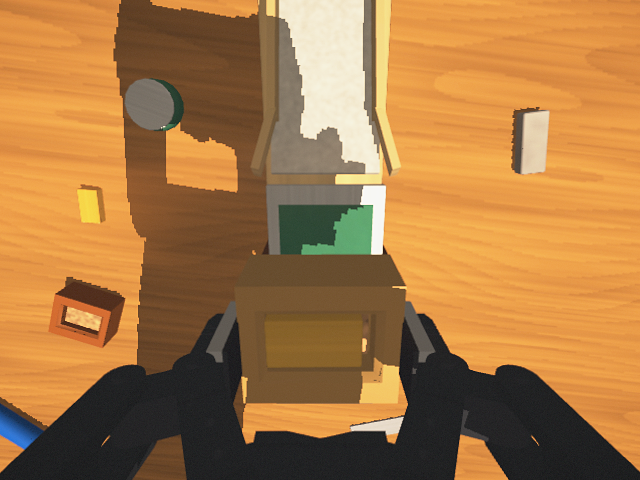

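View pics/s15.png

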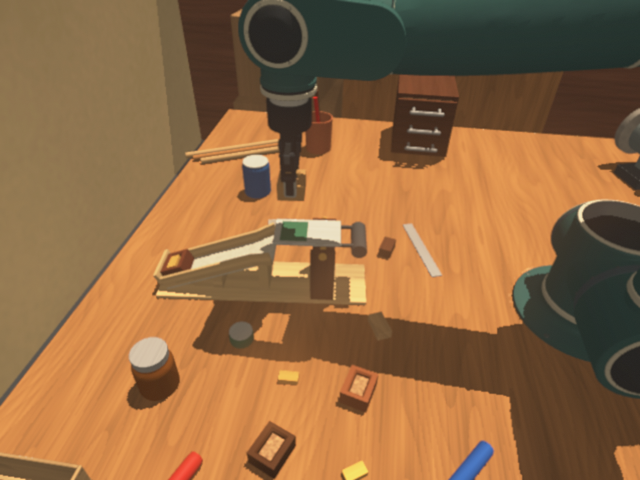

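Emit:
send_rows(steps=[0,0,4,0,0,0,40,0,0,7,0,0,0,40,0,0,8.5,0,0,0,40,0,0,9,0,0,0,40,0,0,9,0,0,0,40,0,0,9,0,0,0,40])

```text
t: 23.5
tool_pos: [0.6123, 0.0196, 0.2347]
eef_rot: [-0.001, 0.998, 0.056, -0.0]
contact_force: [1.2, 0.7, -0.4]
width: 0.0589
```

```bash
python3 - <<'E'
from h import *
where();rel(.6122,.0195,.2293,6.4)
E
```

```text
t 23.5 pos [612.3  19.6 234.7] psi 6.39 F [ 1.2  0.7 -0.4] w 58.9 q [-0.01  0.01  1.67  0.    1.47  1.45]
go (0.6122, 0.0195, 0.2293, 6.4) cm [-0.02  0.01  0.54] rv [-0.002  0.    -0.   ] rows>=0.1
```

Emit:
send_rows(steps=[0,0,0.2,0,0,0,40,0,0,0.3,0,0,0,40,0,0,0.3,0,0,0,40])

```text
t: 23.8
tool_pos: [0.612, 0.0199, 0.2301]
eef_rot: [-0.001, 0.998, 0.056, -0.001]
contact_force: [0.4, -0.7, -1.9]
width: 0.0589
```

```bash
python3 - <<'E'
from h import *
where()
d=grab("side");uv=proj(d,[.61,.02,.16])[0].astype(int)
cv2.imwrite("pics/s16.png",cv2.resize(d["img"][uv[1]-60:uv[1]+60,uv[0]-80:uv[0]+80,::-1],None,fx=5,fy=5,interpolation=cv2.INTER_CUBIC))
E
```

```text
t 23.8 pos [612.   19.9 230.1] psi 6.41 F [ 0.4 -0.7 -1.9] w 58.9 q [-0.01  0.01  1.67  0.    1.46  1.45]
```

View pics/s16.png

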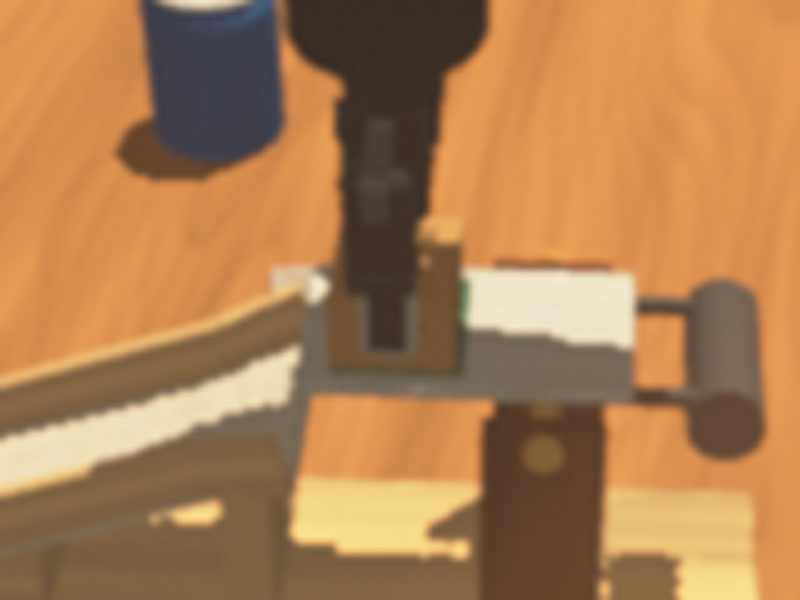

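Emit:
send_rows(steps=[0,0,0.08,0,0,0,40,0,0,0.08,0,0,0,40,0,0,0.08,0,0,0,95,0,0,0.08,0,0,0,95,0,0,0.08,0,0,0,95,0,0,0.08,0,0,0,95,0,0,0.08,0,0,0,95,0,0,0.08,0,0,0,95,0,0,0.08,0,0,0,95,0,0,0.08,0,0,0,95])

```text
t: 24.85
tool_pos: [0.6119, 0.0199, 0.2291]
eef_rot: [-0.001, 0.998, 0.056, -0.001]
contact_force: [-0.2, -0.1, -0.3]
width: 0.0809
```

```bash
python3 - <<'E'
from h import *
where();d=grab("wrist")
cv2.imwrite("pics/w17.png",d["img"][:,:,::-1])
d=grab("side")
cv2.imwrite("pics/s17.png",d["img"][:,:,::-1])
print("C");objs(d,.028,.04,.448,.2725,.06)
print("s3");objs(d,.008,.02,.577,.264,.05)
print("D");objs(d,.028,.04,.573,.4,.06)
rel(.576,.264,.22,3)
E
```

```text
t 24.85 pos [611.9  19.9 229.1] psi 6.41 F [-0.2 -0.1 -0.3] w 80.9 q [-0.01  0.01  1.67  0.    1.46  1.45]
C
(359, 383) 628 c [447.3 272.5] mean [447.6 273.9  31.5] sz [63.  50.1] long 75.2 [186 105  61]
s3
(287, 376) 213 c [575.9 264.8] mean [575.5 265.8  11.7] sz [36. 22.] long 1.3 [231 181  86]
D
(270, 445) 888 c [573.3 400.6] mean [573.2 402.4  31.9] sz [60.9 50.8] long 68.7 [129  80  49]
go (0.576, 0.264, 0.22, 3) cm [ -0.85 -24.66   0.96] rv [-0.002  0.002  0.059] rows>=4.9
```

View pics/w17.png

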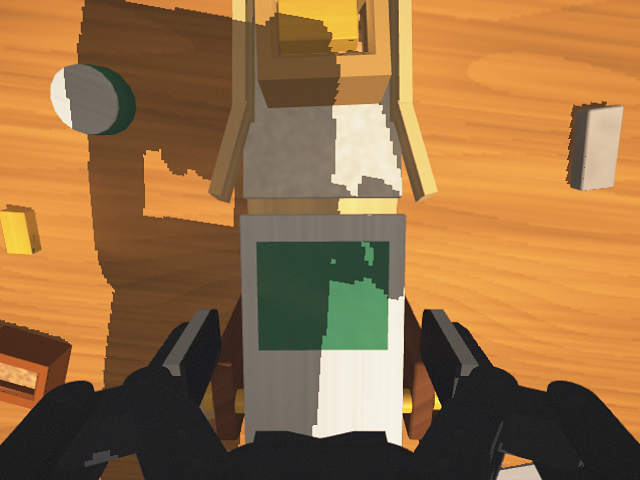

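View pics/s17.png

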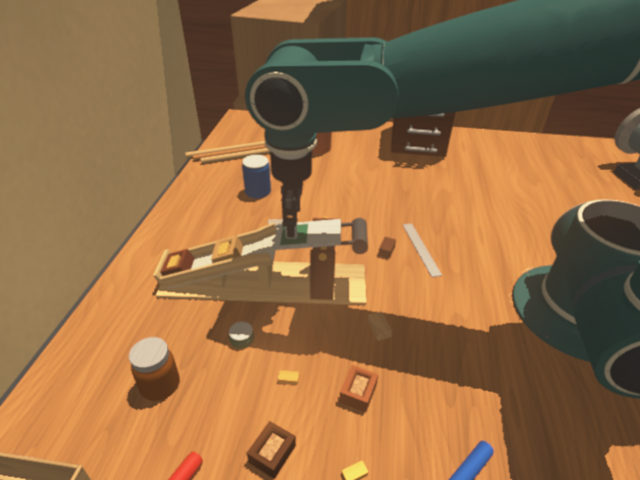

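Emit:
send_rows(steps=[0,0,-5,0,0,0,95,0,0,-8,0,0,0,95,0,-5,-8,0,0,0.06,50,-0.9,-24.7,-6,0,0,0.06,50,-0.9,-24.7,-6,0,0,0.06,50,-0.9,-24.7,-6,0,0,0.06,50,-0.9,-24.7,-6,0,0,0.06,50,-0.9,-24.7,1,0,0,0.06,50,-0.9,-24.7,1,0,0,0.06,50,-0.9,-24.7,1,0,0,0.06,50,-0.9,-24.7,1,0,0,0.06,50])

```text
t: 26.05
tool_pos: [0.5757, 0.2643, 0.2206]
eef_rot: [-0.001, 1.0, 0.026, -0.001]
contact_force: [0.3, -1.0, 0.3]
width: 0.0426
```

```bash
python3 - <<'E'
from h import *
where();d=grab("wrist")
cv2.imwrite("pics/w18.png",d["img"][:,:,::-1])
objs(d,.008,.02,.576,.264)
rel(.576,.264,.0795,3)
E
```

```text
t 26.05 pos [575.7 264.3 220.6] psi 2.96 F [ 0.3 -1.   0.3] w 42.6 q [0.39 0.06 1.64 0.   1.45 1.91]
(321, 224) 1141 c [575.2 264.5] mean [576.1 264.4  11.9] sz [36.  19.7] long 3.5 [149 109  46]
go (0.576, 0.264, 0.0795, 3) cm [1.00e-02 7.00e-02 1.42e+01] rv [-0.003  0.    -0.001] rows>=2.8
```

View pics/w18.png

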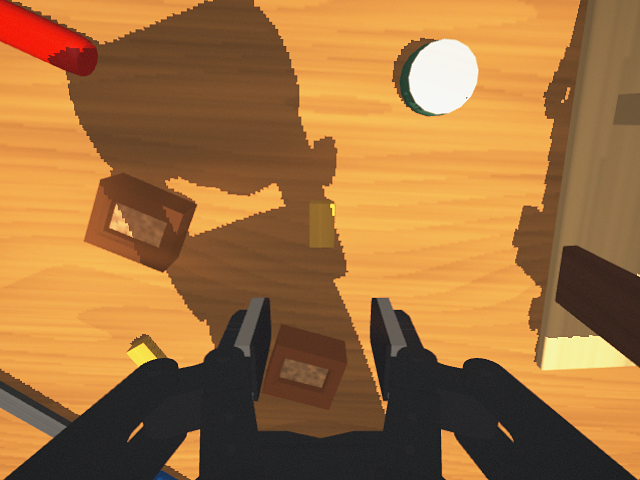

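Emit:
send_rows(steps=[-0.05,0,5,0,0,-0.008,50,-0.05,0,9,0,0,-0.008,50,-0.05,0,12,0,0,-0.008,50,-0.05,0,13.6,0,0,-0.008,50,-0.05,0,14.15,0,0,-0.008,50,-0.05,0,14.15,0,0,-0.008,50,-0.05,0,14.15,0,0,-0.008,0,-0.05,0,14.15,0,0,-0.008,0,-0.05,0,14.15,0,0,-0.008,0,-0.05,0,14.15,0,0,-0.008,0,-0.05,0,14.15,0,0,-0.008,0,-0.05,0,14.15,0,0,-0.008,0], newtons=30)

```text
t: 27.3
tool_pos: [0.5753, 0.2649, 0.0802]
eef_rot: [-0.001, 1.0, 0.03, 0.0]
contact_force: [-0.0, -0.2, 7.4]
width: 0.0187
```

```bash
python3 - <<'E'
from h import *
where()
rel(.448,.2725,.158,76)
E
```

```text
t 27.3 pos [575.3 264.9  80.2] psi 3.43 F [-0.  -0.2  7.4] w 18.7 q [0.39 0.17 1.75 0.   1.21 1.9 ]
go (0.448, 0.2725, 0.158, 76) cm [-12.66  -1.54  -7.78] rv [-0.002 -0.002 -1.267] rows>=8.4
```

Emit:
send_rows(steps=[0,0,-4,0,0,0,0,0,0,-7.8,0,0,0,0,-12.7,-1.5,-7.8,0,0,-1.267,0,-12.7,-1.5,-7.8,0,0,-1.267,0,-12.7,-1.5,-7.8,0,0,-1.267,0,-12.7,-1.5,-7.8,0,0,-1.267,0,-12.7,-1.5,-7.8,0,0,-1.267,0,-12.7,-1.5,-7.8,0,0,-1.267,0,-12.7,-1.5,-7.8,0,0,-1.267,0,-12.7,-1.5,-7.8,0,0,-1.267,0,-12.7,-1.5,-7.8,0,0,-1.267,0,-12.7,-1.5,-7.8,0,0,-1.267,0,-12.7,-1.5,-7.8,0,0,-1.267,0])

```text
t: 28.6
tool_pos: [0.4472, 0.2719, 0.1571]
eef_rot: [-0.001, 0.789, 0.615, 0.0]
contact_force: [-0.3, -0.8, -0.8]
width: 0.0186
```

```bash
python3 - <<'E'
from h import *
where();d=grab("wrist")
cv2.imwrite("pics/w19.png",d["img"][:,:,::-1])
objs(d,.026,.037,.448,.2725,.05)
rel(.448,.2725,.1052,76)
E
```

```text
t 28.6 pos [447.2 271.9 157.1] psi 75.89 F [-0.3 -0.8 -0.8] w 18.6 q [ 0.5  -0.14  1.94  0.    1.34  0.74]
(323, 248) 4467 c [448.7 275.3] mean [451.2 283.3  31.5] sz [55.6 50.2] long 75.7 [119  69  41]
go (0.448, 0.2725, 0.1052, 76) cm [0.07 0.08 5.18] rv [-0.002 -0.002 -0.002] rows>=1.0
```

View pics/w19.png

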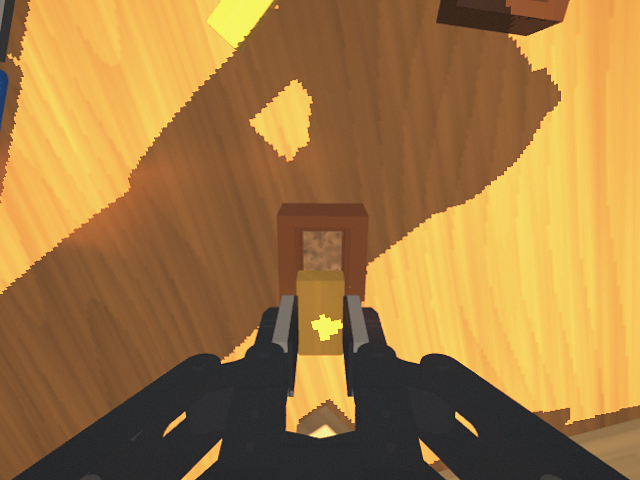

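Emit:
send_rows(steps=[0.13,0.07,3,0,0,0,0,0.13,0.07,4.6,0,0,0,0,0.13,0.07,5.2,0,0,0,0,0.13,0.07,5.2,0,0,0,0,0.13,0.07,5.2,0,0,0,35,0.13,0.07,5.2,0,0,0,35,0.13,0.07,5.2,0,0,0,35,0.13,0.07,3.8,0,0,0,35,0.13,0.07,2.2,0,0,0,0,0.13,0.07,2.2,0,0,0,0,0.13,0.07,2.2,0,0,0,0,0.13,0.07,2.2,0,0,0,0,0.13,0.07,2.2,0,0,0,0,0.13,0.07,2.2,0,0,0,0])

```text
t: 30.05
tool_pos: [0.4479, 0.2729, 0.134]
eef_rot: [-0.001, 0.788, 0.616, -0.001]
contact_force: [0.3, -0.1, -0.0]
width: -0.0002
```

```bash
python3 - <<'E'
from h import *
where();d=grab("wrist")
cv2.imwrite("pics/w20.png",d["img"][160:480,140:500,::-1])
E
```

```text
t 30.05 pos [447.9 272.9 134. ] psi 76.02 F [ 0.3 -0.1 -0. ] w -0.2 q [ 0.5  -0.11  1.95  0.    1.3   0.74]
```

View pics/w20.png

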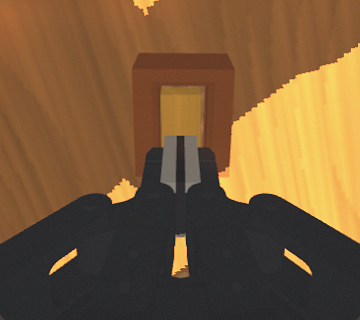

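Press: .134 → command about .102 (3.2 cm).

Emit:
send_rows(steps=[0,0,2.1,0,0,0,0,0,0,2.5,0,0,0,0,0,0,2.7,0,0,0,0,0,0,2.8,0,0,0,0,0,0,2.9,0,0,0,0,0,0,3.0,0,0,0,0,0,0,3.1,0,0,0,0,0,0,3.2,0,0,0,0,0,0,3.2,0,0,0,0])

```text
t: 31.0
tool_pos: [0.4483, 0.2732, 0.1044]
eef_rot: [-0.001, 0.788, 0.616, 0.0]
contact_force: [-10.7, -5.7, 23.4]
width: -0.0
```

Emit:
send_rows(steps=[0,0,-3,0,0,0,0,0,0,-8,0,0,1.57,95,0,0,-8,0,0,1.57,95,0,0,-8,0,0,1.57,95,0,0,-8,0,0,1.57,95,0,0,-8,0,0,1.57,95,0,0,-8,0,0,1.57,95,0,0,-8,0,0,1.57,95,0,0,-8,0,0,1.57,95,0,0,-8,0,0,1.57,95,0,0,-8,0,0,1.57,95,0,0,-8,0,0,1.57,95,0,0,-8,0,0,1.57,95,0,0,-8,0,0,1.57,95])

```text
t: 32.4
tool_pos: [0.4481, 0.2729, 0.1823]
eef_rot: [-0.001, 0.993, -0.12, -0.001]
contact_force: [0.8, -0.2, -0.1]
width: 0.0812
```

```bash
python3 - <<'E'
from h import *
where();d=grab("wrist")
cv2.imwrite("pics/w21.png",d["img"][:,:,::-1])
objs(d,.026,.04,.448,.273,.05);brassz(d,.448,.273)
rel(.448,.273,.077,-14.2)
E
```

```text
t 32.4 pos [448.1 272.9 182.3] psi -13.79 F [ 0.8 -0.2 -0.1] w 81.2 q [ 0.5  -0.16  1.91  0.    1.39  2.31]
(321, 248) 6887 c [448.1 273. ] mean [449.3 272.9  31.5] sz [60.5 51. ] long 75.2 [117  73  39]
brass z nan 0
go (0.448, 0.273, 0.077, -14.2) cm [1.000e-02 1.000e-02 1.054e+01] rv [-0.001  0.003  0.007] rows>=2.1
  return _methods._mean(a, axis=axis, dtype=dtype,
  ret = ret.dtype.type(ret / rcount)
```

View pics/w21.png

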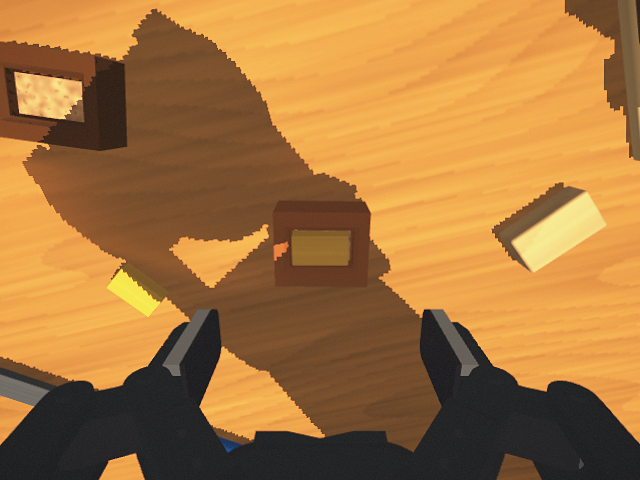

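Emit:
send_rows(steps=[0,0,5,0,0,0.013,95,0,0,9,0,0,0.013,95,0,0,10.2,0,0,0.013,95,0,0,10.5,0,0,0.013,95,0,0,10.5,0,0,0.013,40,0,0,10.5,0,0,0.013,40,0,0,10.5,0,0,0.013,40,0,0,10.5,0,0,0.013,40,0,0,10.5,0,0,0.013,40,0,0,10.5,0,0,0.013,40], newtons=45)

```text
t: 33.45
tool_pos: [0.4488, 0.2736, 0.0796]
eef_rot: [-0.002, 0.992, -0.128, 0.0]
contact_force: [0.6, -1.0, 7.5]
width: 0.0589
```

```bash
python3 - <<'E'
from h import *
where()
rel(.612,.0195,.32,6.4)
E
```

```text
t 33.45 pos [448.8 273.6  79.6] psi -14.67 F [ 0.6 -1.   7.5] w 58.9 q [ 0.5  -0.05  1.99  0.    1.2   2.32]
go (0.612, 0.0195, 0.32, 6.4) cm [ 22.21  20.37 -24.11] rv [-0.003 -0.    -0.368] rows>=7.7
```

Emit:
send_rows(steps=[0,0,-1,0,0,0,40,0,0,-4,0,0,0,40,0,0,-9,0,0,-0.05,40,2,2,-13.5,0,0,-0.1,40,5,5,-17,0,0,-0.2,40,8,7.5,-20.5,0,0,-0.3,40,11,10.5,-23,-0.003,0,-0.368,40,14.5,13.5,-24.1,-0.003,0,-0.368,40,18,16.5,-24.1,-0.003,0,-0.368,40,20.8,19,-24.1,-0.003,0,-0.368,40,22.2,20.4,-24.1,-0.003,0,-0.368,40,22.2,20.4,-24.1,-0.003,0,-0.368,40,22.2,20.4,-24.1,-0.003,0,-0.368,40])

```text
t: 34.75
tool_pos: [0.6112, 0.0194, 0.318]
eef_rot: [0.0, 0.998, 0.056, -0.001]
contact_force: [-0.3, -0.6, -1.2]
width: 0.0592
```

```bash
python3 - <<'E'
from h import *
where();d=grab("wrist")
cv2.imwrite("pics/w22.png",d["img"][:,:,::-1])
d=grab("side")
cv2.imwrite("pics/s22.png",d["img"][:,:,::-1])
rel(.612,.0195,.2293,6.4)
E
```

```text
t 34.75 pos [611.2  19.4 318. ] psi 6.39 F [-0.3 -0.6 -1.2] w 59.2 q [-0.01 -0.02  1.56 -0.    1.6   1.45]
go (0.612, 0.0195, 0.2293, 6.4) cm [0.12 0.07 8.88] rv [0.001 0.002 0.001] rows>=1.8
```

View pics/w22.png

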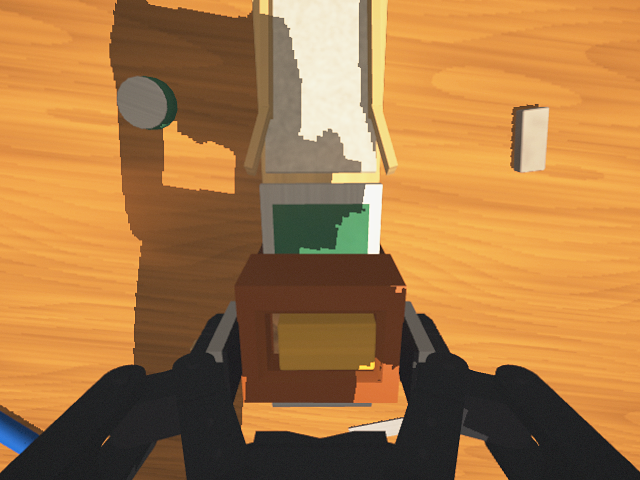

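View pics/s22.png

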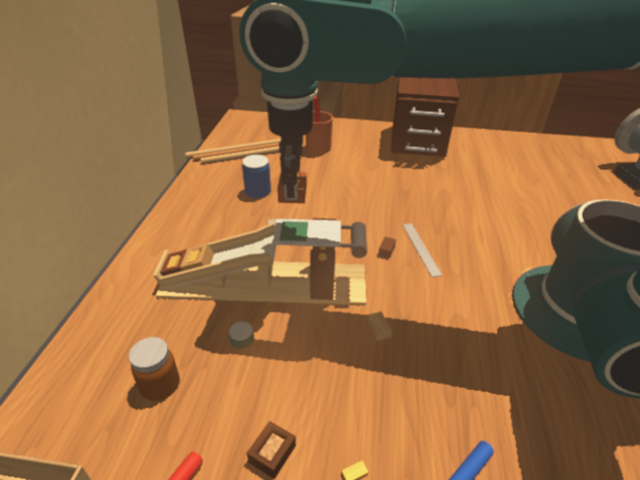

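Emit:
send_rows(steps=[0.1,0,4,0,0,0,40,0.1,0,7,0,0,0,40,0.1,0,8.4,0,0,0,40,0.1,0,8.8,0,0,0,40,0.1,0,8.8,0,0,0,40,0.1,0,8.8,0,0,0,40,0.1,0,8.8,0,0,0,40])

```text
t: 35.55
tool_pos: [0.6127, 0.0191, 0.2311]
eef_rot: [0.001, 0.998, 0.056, -0.0]
contact_force: [1.0, -0.0, -1.4]
width: 0.0591
```

```bash
python3 - <<'E'
from h import *
where();rel(.612,.0195,.2293,6.4)
E
```

```text
t 35.55 pos [612.7  19.1 231.1] psi 6.41 F [ 1.  -0.  -1.4] w 59.1 q [-0.01  0.01  1.67 -0.    1.46  1.45]
go (0.612, 0.0195, 0.2293, 6.4) cm [-0.06 -0.04  0.18] rv [0.001 0.001 0.   ] rows>=0.0
```

Emit:
send_rows(steps=[-0.05,0,0.1,0,0,0,40,-0.05,0,0.15,0,0,0,40,-0.05,0,0.15,0,0,0,40,-0.05,0,0.15,0,0,0,95,-0.05,0,0.15,0,0,0,95,-0.05,0,0.15,0,0,0,95,-0.05,0,0.15,0,0,0,95,-0.05,0,0.15,0,0,0,95,-0.05,0,0.15,0,0,0,95,-0.05,0,0.15,0,0,0,95,-0.05,0,0.15,0,0,0,95])

```text
t: 36.65
tool_pos: [0.6118, 0.019, 0.2281]
eef_rot: [0.001, 0.998, 0.056, -0.001]
contact_force: [-0.0, -0.2, -0.2]
width: 0.0815
```

```bash
python3 - <<'E'
from h import *
where();d=grab("wrist")
cv2.imwrite("pics/w23.png",d["img"][:,:,::-1])
d=grab("side")
cv2.imwrite("pics/s23.png",d["img"][:,:,::-1])
print("s4");objs(d,.008,.02,.442,.411,.05)
print("D");objs(d,.028,.04,.573,.4,.06)
rel(.4425,.411,.22,31)
E
```

```text
t 36.65 pos [611.8  19.  228.1] psi 6.41 F [-0.  -0.2 -0.2] w 81.5 q [-0.01  0.01  1.67 -0.    1.46  1.45]
s4
(355, 470) 333 c [441.1 411.3] mean [440.7 411.6  12.6] sz [36.5 20.8] long 33.4 [242 214  99]
D
(270, 445) 888 c [573.2 401. ] mean [573.2 402.3  32. ] sz [60.7 51. ] long 68.3 [129  80  49]
go (0.4425, 0.411, 0.22, 31) cm [-12.45 -40.84   0.81] rv [ 0.     0.003 -0.429] rows>=8.5
```

View pics/w23.png

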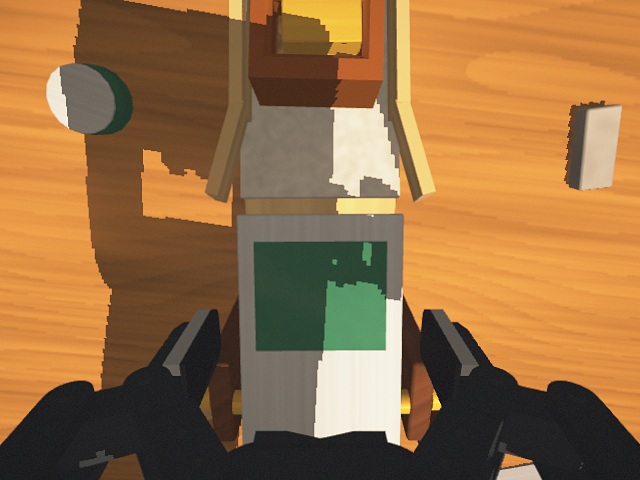

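View pics/s23.png

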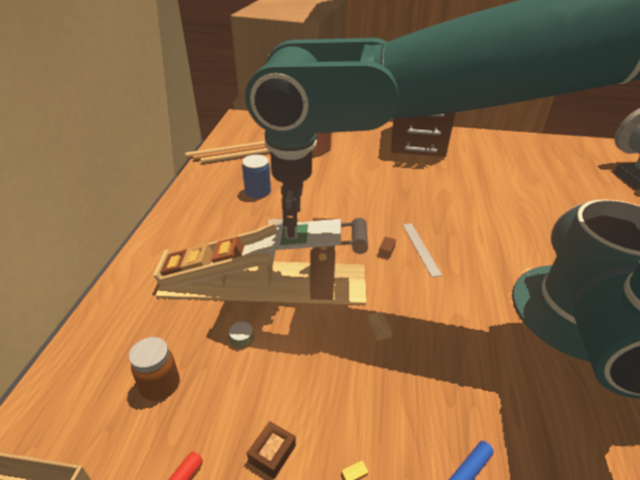

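Emit:
send_rows(steps=[0,0,-5,0,0,0,95,0,0,-8,0,0,0,95,-1.5,-5,-8,0,0,-0.1,50,-12.5,-40.8,-6,0,0,-0.43,50,-12.5,-40.8,-6,0,0,-0.43,50,-12.5,-40.8,-6,0,0,-0.43,50,-12.5,-40.8,-6,0,0,-0.43,50,-12.5,-40.8,-6,0,0,-0.43,50,-12.5,-40.8,-6,0,0,-0.43,50,-12.5,-40.8,-6,0,0,-0.43,50,-12.5,-40.8,0.8,0,0,-0.43,50,-12.5,-40.8,0.8,0,0,-0.43,50,-12.5,-40.8,0.8,0,0,-0.43,50,-12.5,-40.8,0.8,0,0,-0.43,50])

```text
t: 38.15
tool_pos: [0.4422, 0.4104, 0.2209]
eef_rot: [0.0, 0.964, 0.268, -0.001]
contact_force: [0.5, -0.1, 1.5]
width: 0.0424
```

```bash
python3 - <<'E'
from h import *
where();d=grab("wrist")
cv2.imwrite("pics/w24.png",d["img"][:,:,::-1])
objs(d,.008,.02,.442,.411)
objs(d,.026,.04,.573,.4,.05)
rel(.442,.411,.0795,31)
E
```

```text
t 38.15 pos [442.2 410.4 220.9] psi 31.05 F [ 0.5 -0.1  1.5] w 42.4 q [ 0.71 -0.    1.7   0.    1.45  1.73]
(318, 224) 1141 c [441.3 412.1] mean [442.  412.5  11.8] sz [36.3 20. ] long 34.1 [143 103  45]
(438, 69) 5686 c [572.7 401.5] mean [573.8 402.3  31.4] sz [60.3 50.4] long 68.5 [135  81  49]
go (0.442, 0.411, 0.0795, 31) cm [-0.   -0.09 14.23] rv [-0.     0.001  0.   ] rows>=2.8
```

View pics/w24.png

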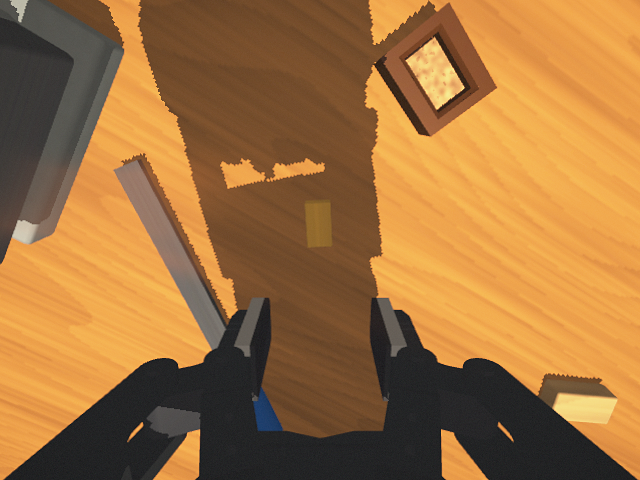

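Emit:
send_rows(steps=[0.02,-0.18,5,0,0,-0.053,50,0.02,-0.18,9,0,0,-0.053,50,0.02,-0.18,12,0,0,-0.053,50,0.02,-0.18,13.6,0,0,-0.053,50,0.02,-0.18,14.15,0,0,-0.053,50,0.02,-0.18,14.15,0,0,-0.053,50,0.02,-0.18,14.15,0,0,-0.053,0,0.02,-0.18,14.15,0,0,-0.053,0,0.02,-0.18,14.15,0,0,-0.053,0,0.02,-0.18,14.15,0,0,-0.053,0,0.02,-0.18,14.15,0,0,-0.053,0,0.02,-0.18,14.15,0,0,-0.053,0], newtons=30)

```text
t: 39.4
tool_pos: [0.4415, 0.4125, 0.0806]
eef_rot: [-0.0, 0.956, 0.293, -0.0]
contact_force: [-0.6, -1.9, 6.5]
width: 0.0189
```

```bash
python3 - <<'E'
from h import *
where()
rel(.5728,.4012,.158,68.5)
E
```

```text
t 39.4 pos [441.5 412.5  80.6] psi 34.08 F [-0.6 -1.9  6.5] w 18.9 q [0.71 0.12 1.82 0.   1.21 1.68]
go (0.5728, 0.4012, 0.158, 68.5) cm [10.24  8.29 -7.75] rv [-0.001 -0.    -0.601] rows>=4.0
```

Emit:
send_rows(steps=[0,0,-4,0,0,0,0,0,0,-7.8,0,0,0,0,10.2,8.3,-7.8,0,0,-0.601,0,10.2,8.3,-7.8,0,0,-0.601,0,10.2,8.3,-7.8,0,0,-0.601,0,10.2,8.3,-7.8,0,0,-0.601,0,10.2,8.3,-7.8,0,0,-0.601,0,10.2,8.3,-7.8,0,0,-0.601,0,10.2,8.3,-7.8,0,0,-0.601,0])

```text
t: 40.3
tool_pos: [0.5716, 0.4008, 0.1568]
eef_rot: [-0.0, 0.827, 0.562, -0.001]
contact_force: [-0.8, 0.6, -0.4]
width: 0.0183
```

```bash
python3 - <<'E'
from h import *
where();d=grab("wrist")
cv2.imwrite("pics/w25.png",d["img"][:,:,::-1])
objs(d,.026,.037,.573,.401,.05)
rel(.5728,.4012,.1056,68.5)
E
```

```text
t 40.3 pos [571.6 400.8 156.8] psi 68.34 F [-0.8  0.6 -0.4] w 18.3 q [0.57 0.24 1.54 0.   1.36 0.95]
(324, 247) 4514 c [573.7 403.4] mean [577.4 411.1  31.5] sz [56.2 50.2] long 68.4 [74 48 33]
go (0.5728, 0.4012, 0.1056, 68.5) cm [0.09 0.11 5.12] rv [-0.002  0.002 -0.002] rows>=1.0
```

View pics/w25.png

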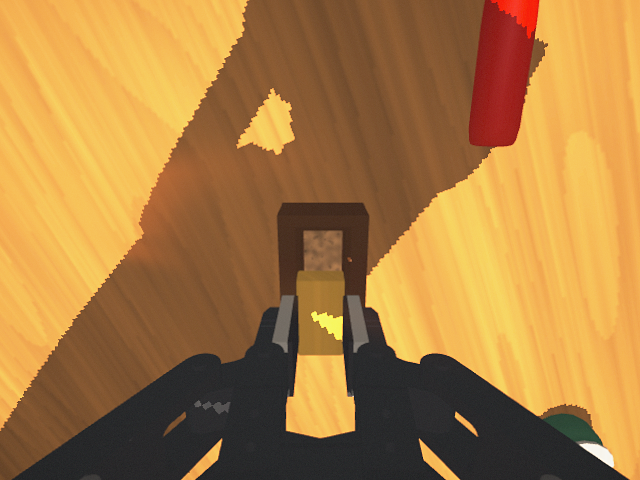

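Emit:
send_rows(steps=[0.1,0.1,3,0,0,0,0,0.1,0.1,4.6,0,0,0,0,0.1,0.1,5.1,0,0,0,0,0.1,0.1,5.1,0,0,0,0,0.1,0.1,5.1,0,0,0,35,0.1,0.1,5.1,0,0,0,35,0.1,0.1,5.1,0,0,0,35,0.1,0.1,3.8,0,0,0,35,0.1,0.1,2.2,0,0,0,0,0.1,0.1,2.2,0,0,0,0,0.1,0.1,2.2,0,0,0,0,0.1,0.1,2.2,0,0,0,0,0.1,0.1,2.2,0,0,0,0,0.1,0.1,2.2,0,0,0,0])

```text
t: 41.75
tool_pos: [0.5732, 0.4009, 0.1337]
eef_rot: [-0.0, 0.827, 0.563, -0.002]
contact_force: [-0.6, -0.4, 0.6]
width: 0.0004
```

```bash
python3 - <<'E'
from h import *
where();d=grab("wrist")
cv2.imwrite("pics/w26.png",d["img"][160:480,140:500,::-1])
E
```

```text
t 41.75 pos [573.2 400.9 133.7] psi 68.51 F [-0.6 -0.4  0.6] w 0.4 q [0.57 0.26 1.56 0.   1.33 0.95]
```

View pics/w26.png

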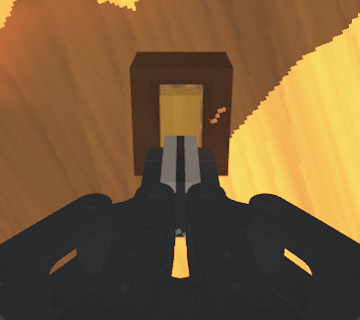

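Emit:
send_rows(steps=[0,0,2.1,0,0,0,0,0,0,2.5,0,0,0,0,0,0,2.7,0,0,0,0,0,0,2.8,0,0,0,0,0,0,2.9,0,0,0,0,0,0,3.0,0,0,0,0,0,0,3.1,0,0,0,0,0,0,3.2,0,0,0,0,0,0,3.2,0,0,0,0])

```text
t: 42.7
tool_pos: [0.5736, 0.4011, 0.1044]
eef_rot: [-0.0, 0.827, 0.563, -0.001]
contact_force: [-8.0, -6.0, 19.5]
width: 0.0
```

Emit:
send_rows(steps=[0,0,-3,0,0,0,0,0,0,-8,0,0,1.57,95,0,0,-8,0,0,1.57,95,0,0,-8,0,0,1.57,95,0,0,-8,0,0,1.57,95,0,0,-8,0,0,1.57,95,0,0,-8,0,0,1.57,95,0,0,-8,0,0,1.57,95,0,0,-8,0,0,1.57,95,0,0,-8,0,0,1.57,95,0,0,-8,0,0,1.57,95,0,0,-8,0,0,1.57,95,0,0,-8,0,0,1.57,95,0,0,-8,0,0,1.57,95])

```text
t: 44.1
tool_pos: [0.5735, 0.4011, 0.1821]
eef_rot: [0.001, 0.983, -0.185, -0.001]
contact_force: [0.3, 0.0, -0.5]
width: 0.0811
```

```bash
python3 - <<'E'
from h import *
where();d=grab("wrist")
cv2.imwrite("pics/w27.png",d["img"][:,:,::-1])
objs(d,.026,.04,.573,.401,.05)
print(np.median(cloud(d)[240:255,310:335,2]))
rel(.573,.4013,.077,-21.5)
E
```

```text
t 44.1 pos [573.5 401.1 182.1] psi -21.3 F [ 0.3  0.  -0.5] w 81.1 q [0.57 0.23 1.52 0.   1.4  2.52]
(320, 249) 6855 c [572.8 401.6] mean [573.9 401.1  31.5] sz [60.1 50.8] long 68.2 [89 60 34]
nan
go (0.573, 0.4013, 0.077, -21.5) cm [-0.03 -0.02 10.52] rv [0.002 0.002 0.003] rows>=2.1
```

View pics/w27.png

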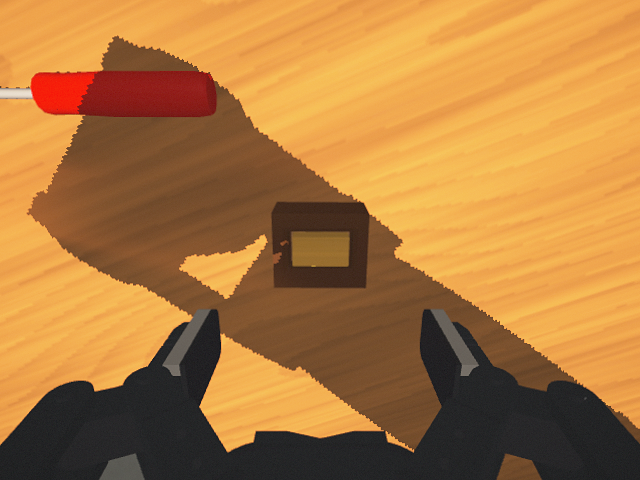

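Slug flush in the dark block, at (320,249). Grip it.

Emit:
send_rows(steps=[-0.03,0,5,0,0,0.006,95,-0.03,0,9,0,0,0.006,95,-0.03,0,10.2,0,0,0.006,95,-0.03,0,10.5,0,0,0.006,95,-0.03,0,10.5,0,0,0.006,40,-0.03,0,10.5,0,0,0.006,40,-0.03,0,10.5,0,0,0.006,40,-0.03,0,10.5,0,0,0.006,40,-0.03,0,10.5,0,0,0.006,40,-0.03,0,10.5,0,0,0.006,40], newtons=45)

```text
t: 45.15
tool_pos: [0.5738, 0.4016, 0.0799]
eef_rot: [-0.0, 0.982, -0.189, 0.0]
contact_force: [-0.1, 0.3, 6.8]
width: 0.0595
```

```bash
python3 - <<'E'
from h import *
where()
rel(.612,.0195,.32,6.4)
E
```

```text
t 45.15 pos [573.8 401.6  79.9] psi -21.77 F [-0.1  0.3  6.8] w 59.5 q [0.57 0.31 1.59 0.   1.24 2.52]
go (0.612, 0.0195, 0.32, 6.4) cm [ 17.73  34.05 -24.04] rv [-0.001 -0.    -0.492] rows>=9.1
```

Emit:
send_rows(steps=[0,0,-1,0,0,0,40,0,0,-4,0,0,0,40,0,0,-9,0,0,-0.05,40,2,3.8,-12.5,0,0,-0.1,40,4,7.6,-16,0,0,-0.2,40,6,11.4,-19.5,0,0,-0.3,40,8,15.2,-22.5,0,0,-0.4,40,10,19.2,-24,0,0,-0.492,40,12.2,23.4,-24,0,0,-0.492,40,14.3,27.5,-24,0,0,-0.492,40,16.2,31,-24,0,0,-0.492,40,17.4,33.4,-24,0,0,-0.492,40,17.7,34.05,-24,0,0,-0.492,40,17.7,34.05,-24,0,0,-0.492,40,17.7,34.05,-24,0,0,-0.492,40])

```text
t: 46.65
tool_pos: [0.6114, 0.0204, 0.3181]
eef_rot: [0.0, 0.998, 0.056, -0.001]
contact_force: [0.9, 0.3, -1.9]
width: 0.059
```

```bash
python3 - <<'E'
from h import *
where();d=grab("wrist")
cv2.imwrite("pics/w28.png",d["img"][:,:,::-1])
d=grab("side");uv=proj(d,[.7,.03,.1])[0].astype(int)
cv2.imwrite("pics/s28.png",cv2.resize(d["img"][170:320,130:390,::-1],None,fx=3,fy=3,interpolation=cv2.INTER_CUBIC))
rel(.612,.0195,.2296,6.4)
E
```

```text
t 46.65 pos [611.4  20.4 318.1] psi 6.44 F [ 0.9  0.3 -1.9] w 59.0 q [-0.01 -0.02  1.56 -0.    1.6   1.45]
go (0.612, 0.0195, 0.2296, 6.4) cm [0.07 0.12 8.82] rv [0.001 0.003 0.001] rows>=1.8
```

View pics/w28.png

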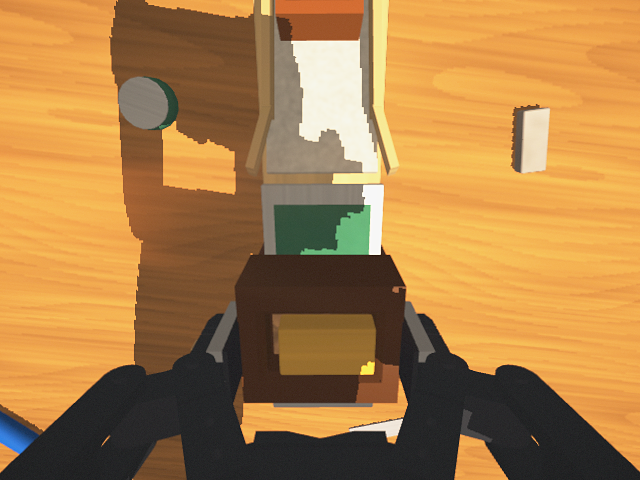

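View pics/s28.png

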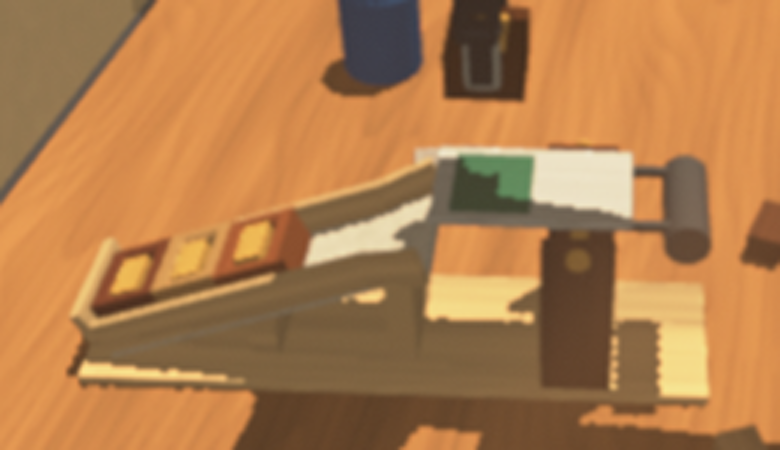

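Emit:
send_rows(steps=[0.05,0.05,4,0,0,0,40,0.05,0.05,7,0,0,0,40,0.05,0.05,8.4,0,0,0,40,0.05,0.05,8.8,0,0,0,40,0.05,0.05,8.8,0,0,0,40,0.05,0.05,8.8,0,0,0,40,0.05,0.05,8.8,0,0,0,40])

```text
t: 47.45
tool_pos: [0.6122, 0.019, 0.2311]
eef_rot: [0.001, 0.998, 0.056, -0.0]
contact_force: [0.4, 0.6, -2.2]
width: 0.0592
```

```bash
python3 - <<'E'
from h import *
where();rel(.612,.0195,.2296,6.4)
E
```

```text
t 47.45 pos [612.2  19.  231.1] psi 6.41 F [ 0.4  0.6 -2.2] w 59.2 q [-0.01  0.01  1.67 -0.    1.46  1.45]
go (0.612, 0.0195, 0.2296, 6.4) cm [-0.02 -0.05  0.15] rv [0.001 0.001 0.   ] rows>=0.0
```

Emit:
send_rows(steps=[0,-0.05,0.1,0,0,0,40,0,-0.05,0.13,0,0,0,40,0,-0.05,0.13,0,0,0,40,0,-0.05,0.13,0,0,0,95,0,-0.05,0.13,0,0,0,95,0,-0.05,0.13,0,0,0,95,0,-0.05,0.13,0,0,0,95,0,-0.05,0.13,0,0,0,95,0,-0.05,0.13,0,0,0,95,0,-0.05,0.13,0,0,0,95,0,-0.05,0.13,0,0,0,95])

```text
t: 48.55
tool_pos: [0.6118, 0.0194, 0.2283]
eef_rot: [0.0, 0.998, 0.056, -0.001]
contact_force: [-0.4, 0.7, -0.6]
width: 0.081
```

Emit:
send_rows(steps=[0,0,-5,0,0,0,95,0,0,-10,0,0,0,95,0,0,-10,0,0,0,95,-10,-10,-10,0,0,0,95,-10,-10,-10,0,0,0,95,-10,-10,-10,0,0,0,95,-10,-10,-10,0,0,0,95,-10,-10,-10,0,0,0,95,-10,-10,-10,0,0,0,95,-10,-10,-10,0,0,0,95,-10,-10,-10,0,0,0,95,-10,-10,-10,0,0,0,95,-10,-10,-10,0,0,0,95,-10,-10,-10,0,0,0,95,-10,-10,-10,0,0,0,95,-10,-10,-10,0,0,0,95])

```text
t: 50.15
tool_pos: [0.5015, 0.1078, 0.3285]
eef_rot: [0.001, 0.998, 0.056, -0.001]
contact_force: [-0.2, 0.2, 0.3]
width: 0.0812
```

```bash
python3 - <<'E'
from h import *
where()
d=grab("side")
cv2.imwrite("pics/s29.png",cv2.resize(d["img"][170:320,130:390,::-1],None,fx=3,fy=3,interpolation=cv2.INTER_CUBIC))
d=grab("scene")
cv2.imwrite("pics/c29.png",cv2.resize(d["img"][160:430,190:450,::-1],None,fx=2.2,fy=2.2,interpolation=cv2.INTER_CUBIC))
cv2.imwrite("pics/c30.png",d["img"][:,:,::-1])
green(d)
E
```

```text
t 50.15 pos [501.5 107.8 328.5] psi 6.4 F [-0.2  0.2  0.3] w 81.2 q [ 0.16 -0.25  1.75 -0.    1.64  1.62]
green 513 [0.61308547 0.01848462 0.14804766] ((612.6851196289062, 18.11182403564453), (54.971717834472656, 61.611541748046875), 6.69546365737915)
tray 2422 ((562.8192138671875, 13.132038116455078), (184.00592041015625, 124.1443862915039), 6.735312461853027)
```

View pics/s29.png

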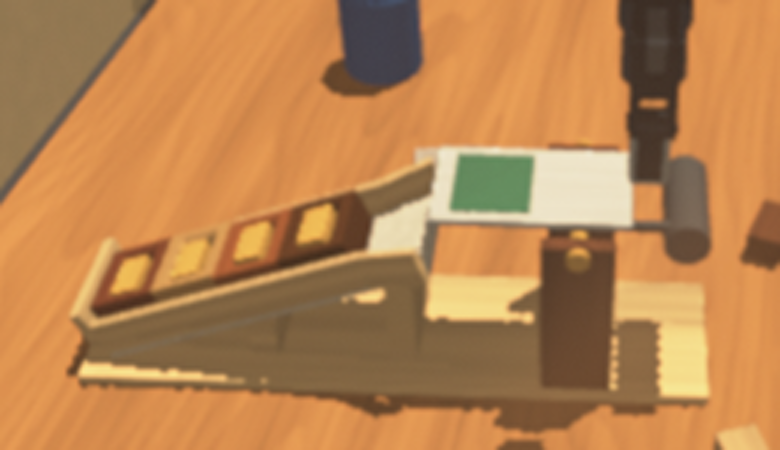

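View pics/c29.png

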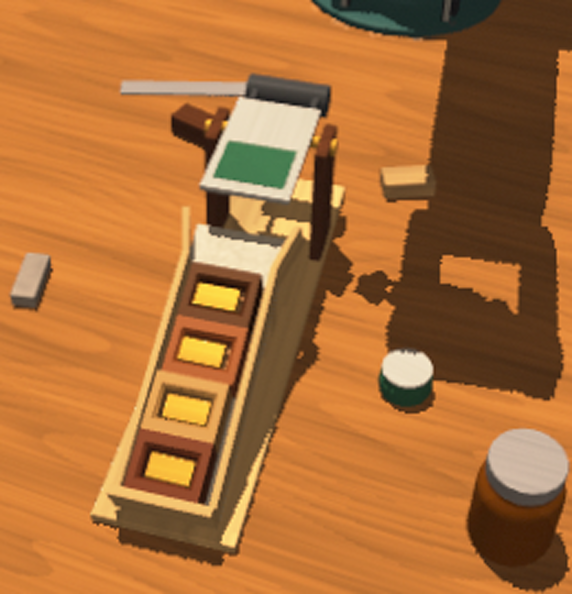

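View pics/c30.png

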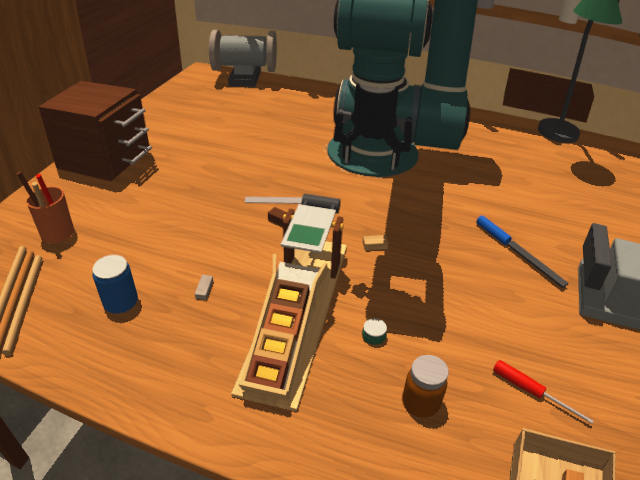

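```bash
python3 - <<'E'
from h import *
d=grab("scene");P=cloud(d);im=d["img"].astype(int)
b=(im[...,2]<.5*im[...,0])&(im[...,0]>190)&(im[...,1]>150)
L,k=ndimage.label(b)
for i in range(1,k+1):
    w=L==i
    v,u=np.argwhere(w).mean(0)
    if w.sum()<60 or not(230<u<330 and 270<v<400): continue
    ring=ndimage.binary_dilation(w,iterations=9)&~ndimage.binary_dilation(w,iterations=4)
    c=P[w].mean(0); Q=P[ring]; ok=abs(Q[:,2]+np.tan(.36)*0-c[2])<.02
    n=np.array([np.sin(.36)*np.cos(.113),np.sin(.36)*np.sin(.113),np.cos(.36)])
    h=(Q[ok]-c)@n
    print((int(u),int(v)),w.sum(),"ring-top height rel brass mm",np.round(np.percentile(h,[50,70,90])*1000,1))
print("others");
for x,y in[(.42,.12),(.415,-.128),(.686,.19),(.694,-.18)]: objs(d,.012,.035,x,y,.05)
r.sign_off()
E
```

```text
Traceback (most recent call last):
IndexError: index -1 is out of bounds for axis 0 with size 0
```

NaN pixels got in; use nanmedian.

```bash
python3 - <<'E'
from h import *
d=grab("scene");P=cloud(d);im=d["img"].astype(int)
b=(im[...,2]<.5*im[...,0])&(im[...,0]>190)&(im[...,1]>150)
L,k=ndimage.label(b)
n=np.array([np.sin(.36)*np.cos(.113),np.sin(.36)*np.sin(.113),np.cos(.36)])
for i in range(1,k+1):
    w=L==i
    v,u=np.argwhere(w).mean(0)
    if w.sum()<60 or not(230<u<330 and 270<v<400): continue
    ring=ndimage.binary_dilation(w,iterations=9)&~ndimage.binary_dilation(w,iterations=4)
    c=np.nanmedian(P[w],0); h=(P[ring]-c)@n; h=h[abs(h)<.01]
    print((int(u),int(v)),w.sum(),np.round(c,3),"ring rel brass mm",np.round(np.percentile(h,[50,70,90])*1000,1))
print("others");
for x,y in[(.42,.12),(.415,-.128),(.686,.19),(.694,-.18)]: objs(d,.012,.035,x,y,.05)
E
```

```text
(274, 336) 1337 [0.825 0.017 0.052] ring rel brass mm [-5.9 -1.7  8.8]
(288, 294) 182 [0.737 0.033 0.106] ring rel brass mm [-0.1  0.7  1.9]
(281, 319) 196 [0.784 0.038 0.088] ring rel brass mm [0.  0.9 2. ]
(273, 344) 438 [0.832 0.043 0.07 ] ring rel brass mm [-1.4  0.   1.4]
(274, 345) 208 [0.83  0.045 0.071] ring rel brass mm [-0.4  0.3  1.6]
(299, 388) 176 [0.862 0.102 0.008] ring rel brass mm [-0.   3.8  7.8]
(266, 372) 209 [0.877 0.049 0.053] ring rel brass mm [-0.4  0.7  2.2]
others
(375, 239) 229 c [421.3 119.7] mean [423.  120.1  17.4] sz [32.6 54.6] long 114.1 [195 144  82]
(276, 213) 173 c [ 416.  -125.9] mean [ 418.6 -129.8   21.7] sz [49.2 34.1] long 75.1 [103  56  30]
(374, 329) 444 c [686.7 190.3] mean [690.9 190.6  23.5] sz [45.  47.5] long 166.9 [176 169 145]
(203, 284) 172 c [ 695.3 -180.6] mean [ 694.  -180.1   13.7] sz [62.4 25.1] long 13.3 [197 165 136]
```

```bash
python3 - <<'E'
from h import *
where();print(r.sign_off())
E
```

```text
t 50.35 pos [501.5 107.8 328.5] psi 6.41 F [ 0.  -0.4  0.3] w 81.0 q [ 0.16 -0.25  1.75 -0.    1.64  1.62]
the job is handed in; nothing more can be done
None
```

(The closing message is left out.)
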